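# Clear, load and start the glaze-jar shaker

## Robot

A 6-joint arm with a two-finger parallel gripper is mounted at the origin on the work surface. World frame = base frame: x ahead of the robot, y to its left, z up, the work surface at z = 0. Lengths are in m, angles in rad, forces in N, time in s.
With the tool pointing down it reaches from about 0.425 to 0.95 m from the base axis. Payload 14.7 kg.
Tool frame: the origin (TCP) lies midway between the tips of the shut fingers; the grasp point (between the pads) lies 19 mm behind it; z points along the fingers, y is the line along which they close (so a half turn about z gives the same grasp; the last joint's range is limited). The gripper opens to 85 mm and grips with 20 to 120 N. Pads are 22 mm wide; open, the fingers measure 114 mm over their backs; the gripper's body (76 mm by 85 mm) begins 54 mm behind the grasp point. The pads swing forward as they close: fully open they stand 13 mm farther back than shut.
Start: joints at [1.137, 0.48, 1.596, -0, 1.065, -0.047], TCP at [0.245, 0.602, 0.231] pointing down, gripper open.
Joint ranges: [-2.75, 2.75], [-0.82, 2.05], [0.23, 2.67], [-1.56, 4.7], [0.09, 2.69], [-2.92, 2.92]. Speed limits (rad/s): [1.89, 1.89, 2.39, 3.01, 3.01, 3.01].

## Interface

Orientations are given as [roll, pitch, yaw] about the fixed x, y, z axes, in that order (R = Rz(yaw) Ry(pitch) Rx(roll)).
In Python, from bench import arm gives the robot as it stands.
- The arm moves only by the shell command python3 -m handwheel 'ROWS' [FORCE]. ROWS is a JSON object of lists of equal length, an entry for each row: "grip": the finger opening in m, from 0 to 0.0854; "offset": the shift along the tool's x, y, z in m, a list of three; "twist": the turn about the tool's z in degrees. A call has 1 to 8 rows; each row shifts and turns the commanded pose from where the row before left it, along the tool's axes as they then stand; what a row does not reach is not made up. A row lasts 1/12 s, in which the tool goes at most 41.7 mm and 7.16 degrees, less where a joint would pass 70% of its speed; a pose out of reach is approached as far as the arm can. A call with a gripper value outside its range is refused whole. The fingers move at their own pace and stop on an object; FORCE is the grip in N (left out, the last holds). Time passes only in rows, so rows that do not move let the fingers close. It gives the time, the measured TCP pose, the force, the opening and the grip force at its end, in the units of the state.
- arm.observe(): the state, without advancing time (a new reading comes with each control period).
- arm.capture(name): name is "scene" or "top" or "wrist"; returns the picture (480x640x3 uint8, red, green, blue); there is no depth.
- arm.calibration(name): a dict with "intrinsics" (3x3 intrinsics, pixels), "distortion" ([k1, k2, p1, p2, k3] as OpenCV has them; the pictures are not rectified), "R" (3x3) and "t" (3): a world point X has camera coordinates R X + t. Camera axes: x right, y down, z forward; pixel columns grow to the right and rows downward; lengths in m; the calibration is good to about 2 mm. A picture is of the moment at which its call begins: read the wrist's pose just before it. calibration takes no time and is no camera call; for the wrist camera it gives the pose at the moment of the call.
- arm.sign_off(): hands the job in; it is judged then, once.
The state is a dict: "time_s": time; "qpos": joint angles; "joint_vel": joint speeds; "joint_efforts": joint torques, N m; "position": TCP position; "ee_rot": TCP orientation; "force": force on the tool from outside, world axes, zero at the start; "torque": the same for the moment, N m; "opening": finger opening in m; "gripper_force": force on a finger pad.
Only numpy, scipy, OpenCV 4.12 (cv2) and the standard library are available. Lean on these libraries where they do the work, as an engineer would, in place of code of your own. Each camera call takes 0.05 s, during which the arm holds its last target. There are 200 camera calls.

## Task

First sweep every clay crumb off the shaker's platform into its catch tray with the scraper block, not with the fingers. Then stand all the sample jars upright on the platform, well back from its open side, turn the timer knob so that its pointer is on the long index mark, and after that press the recessed start button right down for a moment with the needle tool. Leave the scraper standing on its mat and the needle tool upright in its stand, and do not disturb the bottle, tub and bowl nearby.

Things in the scene. Friction and masses are not known exactly. Their poses are not given: they have to be found in the camera images.
- shaker: low jar shaker, fixed to the bench. Origin at bench height under its platform; z up, x away from the robot (turned up to 0.2 rad), y to the left; offsets below are in its frame. Behind the platform (x 84 to 172, y -104 to 104 mm) is a ledge 60 mm above the bench with the timer knob at x 128, y -55 and the start button at x 128, y 55 mm
- platform (a point): point on top of the shaker's aluminium platform, straight above the shaker's origin, 70 mm above the bench. The platform spans shaker x -75 to 75, y -100 to 120 mm. A 4 mm thick lip rises 8 mm above it on both x sides and on the -y side; the +y side is open and drops straight into the catch tray; keep jar centres 40 mm or more back from that edge
- tray (a point): centre of the inner floor of the white catch tray, fixed to the shaker beside the platform's open side, at y 181 mm. Inside: shaker x -96 to 96, y 124 to 238 mm; floor 4 mm, outer walls 50 mm above the bench
- timer_knob (a joint): timer knob, rad, 0 to pi, friction 0.03 N m, stays where left. At 0 its bar grip lies along the shaker's x axis and the white pointer line on top points to the shaker's -x; the value grows clockwise seen from above. The long black index mark on the ledge is at pi/2 = 1.57, where the pointer points to the shaker's +y, towards the button
- timer_knob_grip (a point): point on the knob's axis at the height to grip it, 97 mm above the bench. The black bar grip is 42 mm long and 14 mm thick, its top 104 mm above the bench
- start_button (a joint): start button, m pressed: 0 at rest, 0.005 fully down; springs back. It takes 1.5 N to start moving and 5 N to be fully down; moves straight down
- button_top (a point): centre of the top face of the start button (black, 16 mm diameter), 69 mm above the bench at rest, sunk 7 mm inside a 20 mm round hole in a grey block 52 mm square whose top is 76 mm above the bench; moves with the button
- scraper: wooden scraper block: foot 90 mm (its x) by 30 mm (its y) by 25 mm high, and on it a grip rib 70 mm (x) by 18 mm (y), reaching from 25 to 65 mm height; 0.08 to 0.17 kg; origin at the centre of the foot's underside, z up. Starts standing on the mat
- mat: black rubber mat for the scraper, 150 mm (its x) by 90 mm (its y), flat on the bench to the robot's right (count its thickness as nothing); origin at its centre
- stylus: needle tool, 60 g, standing point down in its stand; origin at the centre of its flat steel tip, z along it to the handle. Shaft 8 mm diameter from 0 to 55 mm, brass collar 32 mm diameter from 55 to 63 mm, round wooden handle 18 mm diameter from 63 to 115 mm. The collar rests on the stand's top, so that the tip is 9 mm above the bench
- stand: dark wooden block fixed to the bench on the robot's left, 66 mm square, 64 mm high, with an 18 mm hole right through from above in its middle; origin at the centre of its underside
- crumb0: crumb of dry grey clay, a rough flat-bottomed lump about 25 mm across and 11 to 13 mm high, 12 g, lying at the start on the shaker's platform; origin under its centre. May be absent
- crumb1: crumb of dry grey clay, a rough flat-bottomed lump about 25 mm across and 11 to 13 mm high, 12 g, lying at the start on the shaker's platform; origin under its centre. May be absent
- crumb2: crumb of dry grey clay, a rough flat-bottomed lump about 25 mm across and 11 to 13 mm high, 12 g, lying at the start on the shaker's platform; origin under its centre. May be absent
- crumb3: crumb of dry grey clay, a rough flat-bottomed lump about 25 mm across and 11 to 13 mm high, 12 g, lying at the start on the shaker's platform; origin under its centre. May be absent
- crumb4: crumb of dry grey clay, a rough flat-bottomed lump about 25 mm across and 11 to 13 mm high, 12 g, lying at the start on the shaker's platform; origin under its centre. May be absent
- crumb5: crumb of dry grey clay, a rough flat-bottomed lump about 25 mm across and 11 to 13 mm high, 12 g, lying at the start on the shaker's platform; origin under its centre. May be absent
- jar0: closed round glaze sample jar, 46 mm diameter, 56 mm high with its white cap (cap 45 mm), 0.1 to 0.21 kg, standing on the bench to the robot's right; origin at the centre of its underside, z up. May be absent
- jar1: closed round glaze sample jar, 46 mm diameter, 56 mm high with its white cap (cap 45 mm), 0.1 to 0.21 kg, standing on the bench to the robot's right; origin at the centre of its underside, z up. May be absent
- jar2: closed round glaze sample jar, 46 mm diameter, 56 mm high with its white cap (cap 45 mm), 0.1 to 0.21 kg, standing on the bench to the robot's right; origin at the centre of its underside, z up. May be absent
- sprayer: bystander: white bottle, 72 mm diameter, 190 mm high; origin at the centre of its underside
- tub: bystander: white open tub, 90 mm across, 100 mm high; origin at the centre of its underside
- bowl: bystander: unglazed bowl, 96 mm across, 50 mm high; origin at the centre of its underside
Things that resemble listed ones, but are neither listed nor needed, are in the scene too. What is shaped like the stand but green or red is not meant.

How it is judged:
On the way, in this order (a step that is already met when the one before it is completed fails the run):
1. the scraper pushes a crumb ((contact force between scraper and crumb0 above 0.02 N or contact force between scraper and crumb1 above 0.02 N or contact force between scraper and crumb2 above 0.02 N or contact force between scraper and crumb3 above 0.02 N or contact force between scraper and crumb4 above 0.02 N or contact force between scraper and crumb5 above 0.02 N)), for 0.02 s.
2. every crumb lies in the catch tray (y of each of crumb0, crumb1, crumb2, crumb3, crumb4, crumb5 in the frame of shaker above 0.11 m and horizontal distance between each of crumb0, crumb1, crumb2, crumb3, crumb4, crumb5 and tray below 0.115 m and z of each of crumb0, crumb1, crumb2, crumb3, crumb4, crumb5 in the frame of shaker below 0.045 m), for 0.2 s.
3. all jars stand on the platform and the knob is on its index mark (within 0.15 rad) (x of jar0 in the frame of shaker between -0.065 and 0.065 m and y of jar0 in the frame of shaker between -0.09 and 0.085 m and z of jar0 in the frame of shaker between 0.062 and 0.076 m and angle between each of jar0, jar1, jar2's own z axis and vertical below 0.12 rad and x of jar1 in the frame of shaker between -0.065 and 0.065 m and y of jar1 in the frame of shaker between -0.09 and 0.085 m and z of jar1 in the frame of shaker between 0.062 and 0.076 m and x of jar2 in the frame of shaker between -0.065 and 0.065 m and y of jar2 in the frame of shaker between -0.09 and 0.085 m and z of jar2 in the frame of shaker between 0.062 and 0.076 m and value of joint timer_knob between 1.42 and 1.72 rad), for 0.2 s.
4. the needle tool presses the start button at least 4 mm down (of 5 mm) (value of joint start_button above 0.004 m and contact force between stylus and start_button above 1 N), for 0.1 s.
At the end, for the whole second after the job is handed in: Crumbs all in the tray; jars upright (0.12 rad) on the platform, centres 10 mm inside its edges and 35 mm from the open one; knob within 0.15 rad of the mark; button up; scraper upright, its centre on the mat; needle tool upright in its stand, collar down; all at rest (all of step 2 and all of step 3 and x of scraper in the frame of mat between -0.06 and 0.06 m and y of scraper in the frame of mat between -0.045 and 0.045 m and height (world z) of scraper below 0.008 m and angle between each of scraper, stylus's own z axis and vertical below 0.1 rad and horizontal distance between stylus and stand below 0.009 m and z of stylus in the frame of stand between 0.003 and 0.015 m and value of joint start_button below 0.001 m and linear speed of each of crumb0, crumb1, crumb2, crumb3, crumb4, crumb5, jar0, jar1, jar2, scraper, stylus below 0.03 m/s); the robot touches nothing.
It fails at once if the fingers touch a crumb (more than 1 N) (contact force between the fingers and crumb0 above 1 N or contact force between the fingers and crumb1 above 1 N or contact force between the fingers and crumb2 above 1 N or contact force between the fingers and crumb3 above 1 N or contact force between the fingers and crumb4 above 1 N or contact force between the fingers and crumb5 above 1 N).
It fails at once if the bottle, tub or bowl is moved more than 30 mm or tipped (distance of any of sprayer, tub, bowl from where it was at the start of the episode above 0.03 m or angle between any of sprayer, tub, bowl's own z axis and vertical above 0.3 rad).
Of crumb0, crumb1, crumb2, crumb3, crumb4, crumb5 only 3 to 6 are there at a start; the rules pass over those that are not, and their reading is None.
Of jar0, jar1, jar2 only 2 to 3 are there at a start; the rules pass over those that are not, and their reading is None.
At some moment in a run one of jar0, jar1, jar2, scraper may be knocked a few centimetres aside while the robot is not near it.
It also fails if it takes over 210 s, if anything falls off the work surface, if the arm or the gripper's body presses on something with over 40 N, if the wrist force passes 120 N, or if a joint passes its speed limit or range.

## Working session

There is one attempt and no reset: what is moved stays moved. The work goes in short steps, Python scripts to look and compute and a shell command to move; the robot and the scene stay as the last step left them, time stands still between calls to the robot, and variables do not carry over. Pictures are saved under pics/ and viewed, at most 16 in all, crops included, and the job is handed in when it is done.

```bash
ls; mkdir -p pics; python3 - <<'E'
from bench import arm
import cv2
print({k:v for k,v in arm.observe().items() if k in('time_s','position','ee_rot','opening','force')})
for n in("scene","top"):
    im=arm.capture(n); cv2.imwrite(f"pics/{n}0.png",im[...,::-1]); c=arm.calibration(n); print(n,c)
E
```

```text
pics
{'time_s': 0.0, 'position': array([0.24499816, 0.60160492, 0.23064756]), 'ee_rot': array([-3.14032044e+00, -5.55150599e-05,  2.75477854e+00]), 'force': array([ 0.04770663, -0.09649272,  1.16781756]), 'opening': 0.08553505667849215}
scene {'intrinsics': array([[570.22455559,   0.        , 316.47890796],
       [  0.        , 570.22455559, 241.49392779],
       [  0.        ,   0.        ,   1.        ]]), 'distortion': array([0.01516605, 0.        , 0.        , 0.        , 0.        ]), 'R': array([[-0.79570157,  0.60556021, -0.01248378],
       [ 0.49188857,  0.63403691, -0.59669325],
       [-0.35341851, -0.48093038, -0.80237231]]), 't': array([ 0.43990117, -0.28813823,  1.83293392])}
top {'intrinsics': array([[474.97947162,   0.        , 313.11061281],
       [  0.        , 474.97947162, 239.31997527],
       [  0.        ,   0.        ,   1.        ]]), 'distortion': array([0.02965513, 0.        , 0.        , 0.        , 0.        ]), 'R': array([[ 0.02761751, -0.99956294, -0.01054503],
       [-0.99540943, -0.02653264, -0.09195696],
       [ 0.09163698,  0.01303624, -0.99570715]]), 't': array([0.0534359 , 0.59314823, 1.11904173])}
```

View pics/top0.png

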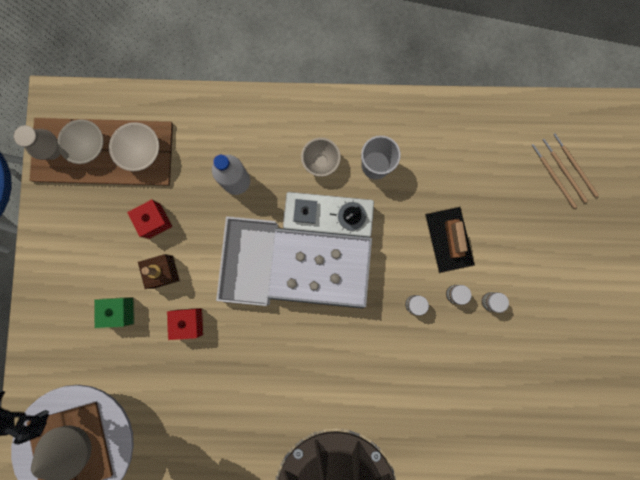

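View pics/scene0.png

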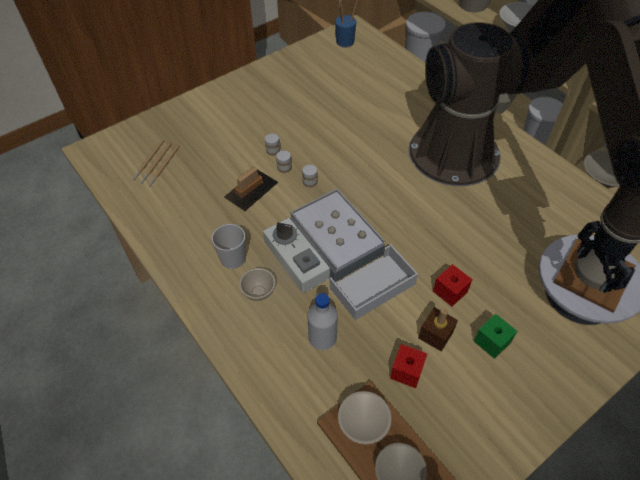

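The top view shows the shaker platform at about (320,268), tray (248,262), six crumbs (e.g. 300,257 and 335,279), knob (352,215) and button (306,210). The scraper is on its black mat at (456,238), with white-capped jars at (418,305), (459,295) and (496,303). Of the stand-like blocks, the dark brown one at (158,271) holds the tool, so it is the one meant. The red ones at (150,219) and (185,324) and the green one at (113,312) are not. I'll confirm it in a crop.

```bash
cat > h.py <<'E'
import numpy as np, cv2, sys
from bench import arm
def ray(cal,u,v):
    p=cv2.undistortPoints(np.array([[[u,v]]],float),cal["intrinsics"],cal["distortion"])[0,0]
    R=np.array(cal["R"]);t=np.array(cal["t"]); return -R.T@t, R.T@np.array([p[0],p[1],1.])
def onplane(cal,u,v,z):
    o,d=ray(cal,u,v); return o+d*(z-o[2])/d[2]
def pix(cal,X):
    rv=cv2.Rodrigues(np.array(cal["R"]))[0]
    return cv2.projectPoints(np.array(X,float).reshape(-1,1,3),rv,np.array(cal["t"],float),cal["intrinsics"],cal["distortion"])[0].reshape(-1,2)
def blobs(mask,amin,amax=1e9):
    n,l,s,c=cv2.connectedComponentsWithStats(mask.astype(np.uint8))
    return [(c[i],s[i]) for i in range(1,n) if amin<=s[i,4]<=amax]
def shot(name,fn=None):
    cal=arm.calibration(name); im=arm.capture(name)
    if fn: cv2.imwrite(f"pics/{fn}.png",im[...,::-1])
    return im,cal
# go(x,y,z,yaw): tool-axis offset in mm and twist in deg from measured pose to target
def go(x,y,z,yaw=None):
    s=arm.observe(); y0=s["ee_rot"][2]
    d=np.array([x,y,z])-s["position"]
    c,sn=np.cos(y0),np.sin(y0)
    o=np.array([c*d[0]+sn*d[1], sn*d[0]-c*d[1], -d[2]])*1000
    print("offset mm",o.round(1),"rows@38",int(np.ceil(np.linalg.norm(o)/38)), end=" ")
    if yaw is not None:
        t=-np.degrees((yaw-y0+np.pi)%(2*np.pi)-np.pi); print("twist",round(t,1),"alt",round(t-180 if t>0 else t+180,1),end=" ")
    print("j6",s["qpos"][5].round(2))
E
python3 - <<'E'
import cv2,numpy as np
im=cv2.imread("pics/top0.png")
a=cv2.resize(im[185:325,205:525],None,fx=2.5,fy=2.5,interpolation=cv2.INTER_CUBIC)
b=cv2.resize(im[195:345,90:250],(240,225),interpolation=cv2.INTER_CUBIC)
s=cv2.imread("pics/scene0.png"); c=cv2.resize(s[180:300,250:430],(450,225)[:2] if 0 else (338,225),interpolation=cv2.INTER_CUBIC)
out=np.zeros((575,800,3),np.uint8); out[:350]=a; out[350:575,:240]=b; out[350:575,250:588]=c
cv2.imwrite("pics/crop0.png",out)
E
```

```text
(no output)
```

View pics/crop0.png

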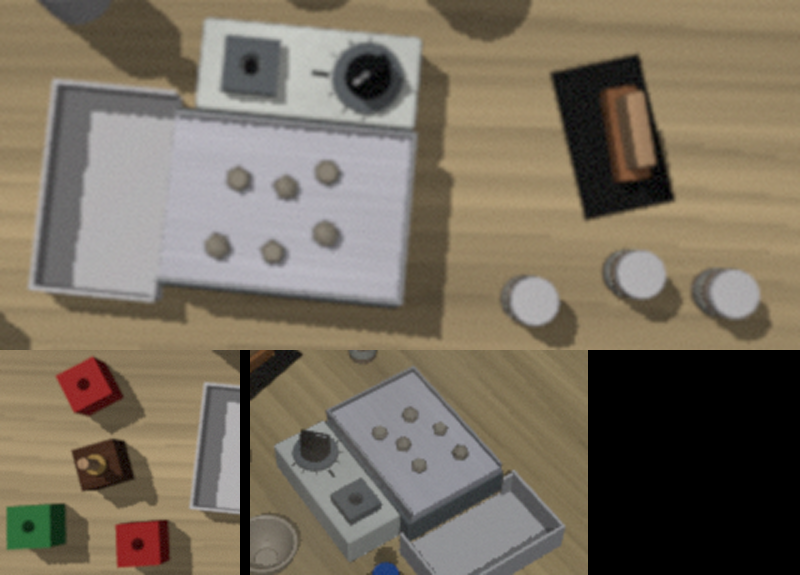

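The crop confirms that the dark brown block at (158,271) holds the needle tool and that the red and green blocks are decoys. The knob pointer points lower-left, roughly 0.8 rad, and the index mark lies on the knob's left side. Next I'll compute the poses.

```bash
cat > m.py <<'E'
from h import *
from scipy.optimize import least_squares
cal=arm.calibration("top"); im=cv2.imread("pics/top0.png")
c=lambda u,v:(205+u/2.5,185+v/2.5)
pts=[(c(204,19),(.172,.104),.06),(c(421,38),(.172,-.104),.06),(c(402,303),(-.075,-.1),.078),(c(415,133),(.075,-.1),.078),(c(252,66),(.128,.055),.076),(c(30,289),(-.1,.242),.05),(c(53,81),(.1,.242),.05)]
W=np.array([onplane(cal,*p,z)[:2] for p,_,z in pts]);L=np.array([l for _,l,_ in pts])
def T(q,l): 
    a=q[2];return l@np.array([[np.cos(a),np.sin(a)],[-np.sin(a),np.cos(a)]])+q[:2]
q=least_squares(lambda q:(T(q,L)-W).ravel(),[.5,0,0],loss="soft_l1",f_scale=.003).x
print("shaker",q.round(4),"resid mm",((T(q,L)-W)*1000).round(1).tolist())
hsv=cv2.cvtColor(im,cv2.COLOR_BGR2HSV)
inv=lambda w:T([0,0,-q[2]],np.array(w)-q[:2])
for u,v in [(300,257),(319,260),(336,254),(292,284),(314,286),(335,279)]:
    print("crumb",(inv(onplane(cal,u,v,.078)[:2])*1000).round(0))
roi=np.zeros(im.shape[:2],bool); roi[250:330,400:520]=1
for b,s in blobs((hsv[...,1]<45)&(hsv[...,2]>140)&roi,60): print("jar cap",b.round(1),s[4],onplane(cal,*b,.056).round(4))
roi[:]=0; roi[200:280,420:480]=1
blk=(hsv[...,2]<45)&roi; sc=(hsv[...,1]>100)&(hsv[...,2]>60)&roi
# mat: hull of black+scraper
full=((hsv[...,2]<50)&roi).astype(np.uint8)
ct=np.vstack([k for k in cv2.findContours(full,0,2)[0] if cv2.contourArea(k)>30])
wp=np.array([onplane(cal,*p[0],0)[:2] for p in ct],np.float32); r=cv2.minAreaRect(wp*1000);print("mat",r,"yaw-corners",cv2.boxPoints(r).round(0).tolist())
for (n,u,v,z) in [("rib a",*c(642,92),.065),("rib b",*c(655,168),.065),("rib c",*c(622,93),.065),("rib d",*c(634,170),.065)]: print(n,onplane(cal,u,v,z).round(4))
print("tool top",onplane(cal,90+83/1.5,195+(464-350)/1.5,.124).round(4),"collar",onplane(cal,90+95/1.5,195+(463-350)/1.5,.072).round(4))
for n,u,v,z in[("bottle cap",222,162,.19),("bowl",321,157,.05),("tub",380,155,.1)]: print(n,onplane(cal,u,v,z).round(3))
E
python3 m.py
```

```text
shaker [ 0.5209  0.0417 -0.0644] resid mm [[1.4, -0.5], [0.9, -2.6], [2.2, 1.8], [-3.7, 1.5], [0.5, 0.7], [-2.8, -0.5], [0.0, -0.6]]
crumb [21. 58.]
crumb [18. 13.]
crumb [ 35. -24.]
crumb [-43.  70.]
crumb [-42.  19.]
crumb [-22. -27.]
jar cap [461.3 294. ] 286 [ 0.4709 -0.2771  0.056 ]
jar cap [498.7 301.9] 290 [ 0.4555 -0.3625  0.056 ]
jar cap [418.6 304.8] 286 [ 0.4432 -0.1792  0.056 ]
mat ((603.738525390625, -265.57330322265625), (145.16497802734375, 86.872802734375), 13.556114196777344) yaw-corners [[523.0, -240.0], [543.0, -325.0], [684.0, -291.0], [664.0, -206.0]]
rib a [ 0.6382 -0.276   0.065 ]
rib b [ 0.5676 -0.2878  0.065 ]
rib c [ 0.6368 -0.2575  0.065 ]
rib d [ 0.5652 -0.2686  0.065 ]
tool top [0.5029 0.4348 0.124 ] collar [0.5058 0.4354 0.072 ]
bottle cap [0.735 0.263 0.19 ]
bowl [0.788 0.056 0.05 ]
tub [ 0.783 -0.079  0.1  ]
```

```bash
python3 -c "
from h import *
go(.602,-.2725,.25,.165)"; python3 -m handwheel 2>&1 | head -5
```

```text
offset mm [-660.4 -674.9  -19.3] rows@38 25 twist 148.4 alt -31.6 j6 -0.05
invalid input
```

```bash
A='{"x":1}'; 
python3 -m handwheel '{"grip":[0.085,0.085,0.085,0.085,0.085,0.085,0.085,0.085],"offset":[[-0.0275,-0.028,-0.001],[-0.0275,-0.028,-0.001],[-0.0275,-0.028,-0.001],[-0.0275,-0.028,-0.001],[-0.0275,-0.028,-0.001],[-0.0275,-0.028,-0.001],[-0.0275,-0.028,-0.001],[-0.0275,-0.028,-0.001]],"twist":[0,0,0,0,0,0,0,0]}' 30
python3 -m handwheel '{"grip":[0.085,0.085,0.085,0.085,0.085,0.085,0.085,0.085],"offset":[[-0.0275,-0.028,-0.001],[-0.0275,-0.028,-0.001],[-0.0275,-0.028,-0.001],[-0.0275,-0.028,-0.001],[-0.0275,-0.028,-0.001],[-0.0275,-0.028,-0.001],[-0.0275,-0.028,-0.001],[-0.0275,-0.028,-0.001]],"twist":[0,0,0,0,0,0,0,0]}'
python3 -m handwheel '{"grip":[0.085,0.085,0.085,0.085,0.085,0.085,0.085,0.085],"offset":[[-0.0275,-0.028,-0.001],[-0.0275,-0.028,-0.001],[-0.0275,-0.028,-0.001],[-0.0275,-0.028,-0.001],[-0.0275,-0.028,-0.001],[-0.0275,-0.028,-0.001],[-0.0275,-0.028,-0.001],[-0.0275,-0.028,-0.001]],"twist":[0,0,0,0,0,0,0,0]}'
python3 -m handwheel '{"grip":[0.085,0.085,0.085,0.085,0.085,0.085],"offset":[[0,0,0],[0,0,0],[0,0,0],[0,0,0],[0,0,0],[0,0,0]],"twist":[-7,-7,-7,-7,-3.6,0]}'
python3 -c "
from h import *
go(.602,-.2725,.25,.165)
im,c=shot('wrist','w1');print(c['t'],c['R'])"
```

```text
time_s: 0.77
position: [0.3645, 0.3097, 0.2392]
ee_rot: [-3.141, -0.0, 2.755]
force: [1.5, 1.0, 0.6]
opening: 0.0851
gripper_force: 0.0
time_s: 1.43
position: [0.4838, 0.0191, 0.2473]
ee_rot: [3.142, -0.0, 2.755]
force: [0.8, 0.6, -0.4]
opening: 0.0852
gripper_force: 0.0
time_s: 2.1
position: [0.603, -0.2713, 0.255]
ee_rot: [3.141, -0.001, 2.754]
force: [1.6, 0.3, 0.4]
opening: 0.0852
gripper_force: 0.0
time_s: 2.6
position: [0.6027, -0.2693, 0.2549]
ee_rot: [3.141, -0.001, -2.974]
force: [-0.3, -0.0, -0.4]
opening: 0.0849
gripper_force: 0.0
offset mm [ 1.2 -3.1  4.9] rows@38 1 twist -179.8 alt 0.2 j6 -2.2
[ 0.36654323 -0.57030468  0.23905443] [[-1.67843128e-01  9.85813511e-01  6.37723027e-04]
 [ 9.41138851e-01  1.60044286e-01  2.97730566e-01]
 [ 2.93404750e-01  5.05722154e-02 -9.54649728e-01]]
```

View pics/w1.png

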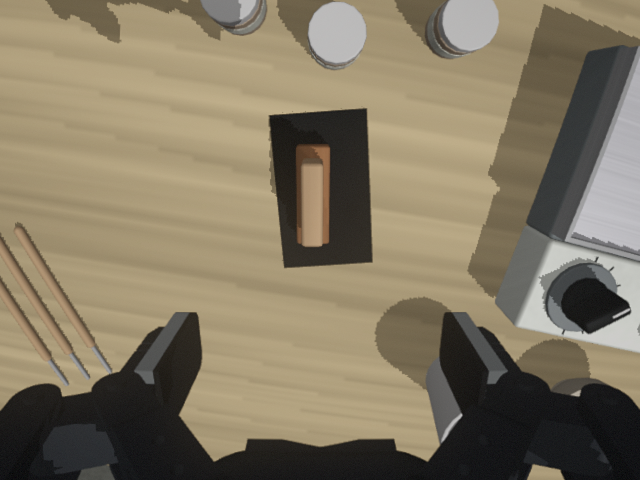

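The wrist view shows the scraper rib at (302–324, 162–247) on the black mat, clear of everything.

```bash
cat > wsc.py <<'E'
from h import *
im=cv2.imread("pics/w1.png"); cal=arm.calibration("wrist"); hsv=cv2.cvtColor(im,cv2.COLOR_BGR2HSV)
roi=np.zeros(im.shape[:2],bool); roi[135:255,285:345]=1
print(hsv[200,312],hsv[200,327],hsv[152,312],hsv[130,340])
rib=(hsv[...,2]>185)&roi
ct=max(cv2.findContours(rib.astype(np.uint8),0,2)[0],key=cv2.contourArea)
w=np.array([onplane(cal,*p[0],.065)[:2]*1000 for p in ct],np.float32);print("rib",cv2.minAreaRect(w))
m=(hsv[...,2]<60);m[:105]=0;m[270:]=0;m[:,:265]=0;m[:,376:]=0
ct=max(cv2.findContours(m.astype(np.uint8),0,2)[0],key=cv2.contourArea)
w=np.array([onplane(cal,*p[0],0)[:2]*1000 for p in ct],np.float32);print("mat",cv2.minAreaRect(w))
for u,v in[(270,115),(366,109),(372,262),(285,267)]: print(onplane(cal,u,v,0).round(4))
for u,v in[(302,163),(323,163),(323,246),(303,246)]: print(onplane(cal,u,v,.065).round(4))
E
python3 wsc.py
```

```text
[ 17  86 177] [ 13 127 151] [ 12 134 101] [15 27 38]
rib ((626.282958984375, -267.30902099609375), (19.01445960998535, 1.662575125694275), 9.342547416687012)
mat ((603.6758422851562, -267.0201416015625), (148.83621215820312, 89.08238220214844), 13.194003105163574)
[ 0.541  -0.3262  0.    ]
[ 0.5214 -0.2403  0.    ]
[ 0.6667 -0.2056  0.    ]
[ 0.6864 -0.2918  0.    ]
[ 0.5713 -0.2891  0.065 ]
[ 0.5687 -0.2728  0.065 ]
[ 0.6367 -0.2614  0.065 ]
[ 0.6394 -0.2779  0.065 ]
```

```bash
python3 -c "
from h import *
go(.604,-.2753,.032,.166)"
```

```text
offset mm [ -0.3  -6.1 223. ] rows@38 6 twist 179.8 alt -0.2 j6 -2.2
```

```bash

python3 -m handwheel '{"grip":[0.085,0.085,0.085,0.085,0.085,0.085,0.085],"offset":[[0,-0.006,0.030],[0,0,0.038],[0,0,0.038],[0,0,0.038],[0,0,0.038],[0,0,0.035],[0,0,0.006]],"twist":[0,0,0,0,0,0,0]}' 50
python3 -m handwheel '{"grip":[0.0,0.0,0.0,0.0,0.0,0.0,0.0,0.0],"offset":[[0,0,0],[0,0,0],[0,0,0],[0,0,0],[0,0,0],[0,0,0],[0,0,0],[0,0,0]],"twist":[0,0,0,0,0,0,0,0]}' 50
```

```text
time_s: 3.23
position: [0.6005, -0.2735, 0.0265]
ee_rot: [3.137, -0.006, -2.98]
force: [-2.7, 0.7, -1.3]
opening: 0.085
gripper_force: 0.0
time_s: 3.9
position: [0.6048, -0.2757, 0.034]
ee_rot: [-3.14, 0.002, -2.977]
force: [-1.0, 0.6, 12.7]
opening: 0.0173
gripper_force: 48.6
```

```bash
cat >> h.py <<'E'
Q=(.5209,.0417,-.0644)
def sh(x,y):
    a=Q[2];return Q[0]+x*np.cos(a)-y*np.sin(a), Q[1]+x*np.sin(a)+y*np.cos(a)
def inv(X,Y):
    a=Q[2];dx,dy=X-Q[0],Y-Q[1];return dx*np.cos(a)+dy*np.sin(a), -dx*np.sin(a)+dy*np.cos(a)
def gos(x,y,z,yaw=0): go(*sh(x,y),z,yaw+Q[2])
E
python3 -m handwheel '{"grip":[0,0,0,0,0,0,0,0],"offset":[[0,0,-0.010],[0,0,-0.03],[0,0,-0.035],[0,0,-0.035],[0,0,-0.035],[0,0,0],[0,0,0],[0,0,0]],"twist":[0,0,0,0,0,6.5,6.6,0]}' 60
python3 -c "
from h import *
print(sh(.024,-.075));gos(.024,-.075,.165)
im,c=shot('wrist','w2');"
```

```text
time_s: 4.57
position: [0.6041, -0.2754, 0.1792]
ee_rot: [-3.141, 0.002, 3.071]
force: [0.2, -0.3, -1.2]
opening: 0.0169
gripper_force: 59.1
(np.float64(0.5400235868107617), np.float64(-0.03468905960601468))
offset mm [ 80.8 235.6  14.2] rows@38 7 twist 179.7 alt -0.3 j6 -1.97
```

View pics/w2.png

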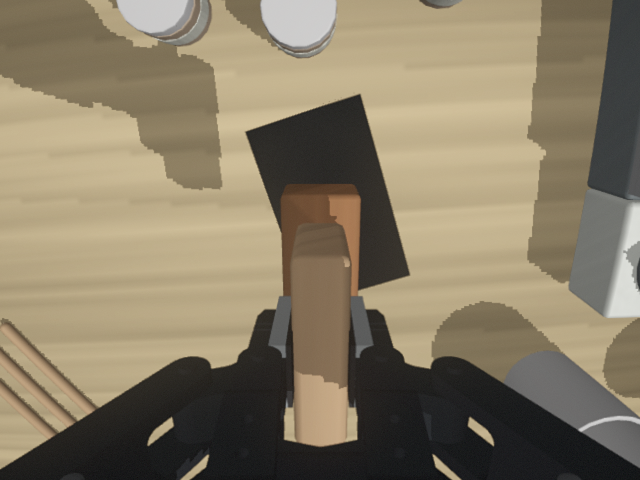

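The scraper is held squarely between the pads (rib at about 320,330).

```bash

python3 -m handwheel '{"grip":[0,0,0,0,0,0,0,0],"offset":[[0.0101,0.0295,0],[0.0101,0.0295,0],[0.0101,0.0295,0],[0.0101,0.0295,0],[0.0101,0.0295,0],[0.0101,0.0295,0],[0.0101,0.0295,0],[0.0101,0.0293,0]],"twist":[0,0,0,0,0,0,0,0]}' 60
python3 -m handwheel '{"grip":[0],"offset":[[0,0,0.015]],"twist":[0]}'
python3 -c "
from h import *
gos(.024,-.075,.107)
im,c=shot('wrist','w3');"
```

```text
time_s: 5.28
position: [0.5374, -0.0334, 0.1773]
ee_rot: [3.142, -0.001, 3.083]
force: [0.3, 0.3, -0.2]
opening: 0.0171
gripper_force: 59.1
time_s: 5.37
position: [0.5375, -0.0308, 0.164]
ee_rot: [3.141, 0.001, 3.085]
force: [2.0, -0.5, -0.4]
opening: 0.0173
gripper_force: 59.2
offset mm [-2.7 -3.8 57. ] rows@38 2 twist -179.6 alt 0.4 j6 -1.63
```

View pics/w3.png

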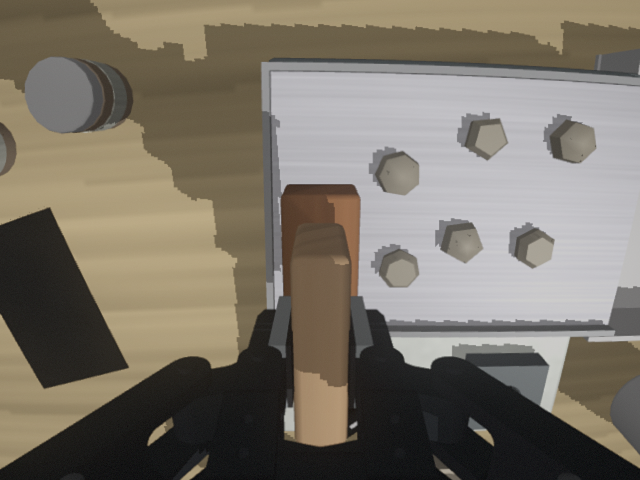

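The view shows the scraper over the platform's -y end, with crumbs from (398,172) onward ahead of it and the lip's corner at (262,62). I'll refine the shaker pose from the lip.

```bash
python3 -c "
from h import *
c=arm.calibration('wrist')
for n,u,v,z in [('outer corner',262,62,.078),('inner',272,71,.078),('lip x- far outer',560,73,.078),('lip -y outer low',266,290,.078),('+x lip inner top',607,325,.078),('+x lip outer',610,334,.078),('open edge',618,280,.07),('open edge2',637,90,.07),('blk',548,353,.076),('blk2',467,353,.076)]:
  p=onplane(c,u,v,z); print(n,p.round(4),np.round(np.array(inv(*p[:2]))*1000,1))
gos(.024,-.075,.107)
"
```

```text
outer corner [ 0.4363 -0.0562  0.078 ] [ -78.1 -103.2]
inner [ 0.441  -0.0515  0.078 ] [-73.7 -98.2]
lip x- far outer [0.4479 0.0982 0.078 ] [-76.5  51.7]
lip -y outer low [ 0.5612 -0.0656  0.078 ] [  47.1 -104.5]
+x lip inner top [0.5989 0.1465 0.078 ] [ 71.1 109.6]
+x lip outer [0.6057 0.1498 0.078 ] [ 77.7 113.4]
open edge [0.5719 0.1547 0.07  ] [ 43.6 116. ]
open edge2 [0.4568 0.1499 0.07  ] [-71.  103.8]
blk [0.6174 0.1103 0.076 ] [91.9 74.7]
blk2 [0.6129 0.0565 0.076 ] [90.9 20.7]
offset mm [-3.4 -2.2 53.6] rows@38 2 twist -179.5 alt 0.5 j6 -1.63
```

```bash

python3 -m handwheel '{"grip":[0,0,0,0,0],"offset":[[-0.0055,-0.002,0.020],[0,0,0.020],[0,0,0.010],[0,0,0.0035],[0,0,0]],"twist":[0.5,0,0,0,0]}' 60
python3 -c "
from h import *
gos(.026,-.075,.1065)"
```

```text
time_s: 5.83
position: [0.5431, -0.0374, 0.1082]
ee_rot: [3.142, -0.002, 3.07]
force: [-0.5, -0.3, -0.5]
opening: 0.0173
gripper_force: 59.2
offset mm [1.2 2.5 1.7] rows@38 1 twist 179.6 alt -0.4 j6 -1.62
```

```bash

python3 -m handwheel '{"grip":[0,0,0,0,0,0,0,0],"offset":[[0,0.005,0.002],[0,0.014,0],[0,0.014,0],[0,0.014,0],[0,0.014,0],[0,0.014,0],[0,0.014,0],[0,0.014,0]],"twist":[0,0,0,0,0,0,0,0]}' 60
python3 -m handwheel '{"grip":[0,0,0,0,0,0,0,0],"offset":[[0,0.014,0],[0,0.014,0],[0,0.014,0],[0,0.014,0],[0,0.014,0],[0,0.014,0],[0,0.010,0],[0,0.005,0]],"twist":[0,0,0,0,0,0,0,0]}' 60
python3 -c "
from h import *
print(inv(*arm.observe()['position'][:2]))
im,c=shot('top');import cv2;cv2.imwrite('pics/t2.png',cv2.resize(im[185:325,205:405,::-1],None,fx=3,fy=3))"
```

```text
time_s: 6.5
position: [0.5518, 0.0665, 0.1079]
ee_rot: [3.141, 0.001, 3.07]
force: [0.9, -0.5, -1.0]
opening: 0.0171
gripper_force: 59.1
time_s: 7.17
position: [0.5585, 0.166, 0.1067]
ee_rot: [3.141, 0.0, 3.07]
force: [0.1, 0.2, -1.3]
opening: 0.0172
gripper_force: 59.1
(np.float64(0.02947445303162487), np.float64(0.12646767283292495))
```

View pics/t2.png

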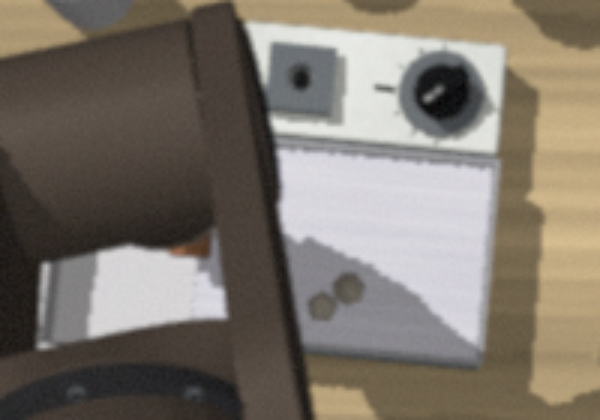

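```bash

python3 -m handwheel '{"grip":[0,0,0,0,0,0,0,0],"offset":[[0,0,-0.03],[0,-0.010,-0.018],[0.009,-0.035,0],[0.010,-0.038,0],[0.012,-0.038,0],[0.012,-0.038,0],[0.012,-0.035,0],[0,-0.006,0]],"twist":[-0.4,0,0,0,0,0,0,0]}' 60
python3 -m handwheel '{"grip":[0,0],"offset":[[0,0,0],[0,0,0]],"twist":[0,0]}' 
python3 -c "
from h import *
print(inv(*arm.observe()['position'][:2]))
gos(-.026,-.075,.1065)"
```

```text
time_s: 7.88
position: [0.4873, -0.0356, 0.1547]
ee_rot: [-3.141, -0.002, 3.073]
force: [0.9, -0.1, -1.1]
opening: 0.0174
gripper_force: 59.2
time_s: 8.05
position: [0.4905, -0.0321, 0.1549]
ee_rot: [3.142, 0.0, 3.074]
force: [-0.0, 0.3, -0.4]
opening: 0.0173
gripper_force: 59.2
(np.float64(-0.02554113050208598), np.float64(-0.07557881470112984))
offset mm [ 0.5  0.6 48.4] rows@38 2 twist 179.8 alt -0.2 j6 -1.63
```

```bash

python3 -m handwheel '{"grip":[0,0,0,0,0,0,0,0],"offset":[[0,0,0.025],[0,0,0.015],[0,0,0.0085],[0,0,0],[0,0.008,0],[0,0.014,0],[0,0.014,0],[0,0.014,0]],"twist":[0,0,0,0,0,0,0,0]}' 60
python3 -m handwheel '{"grip":[0,0,0,0,0,0,0,0],"offset":[[0,0.014,0],[0,0.014,0],[0,0.014,0],[0,0.014,0],[0,0.014,0],[0,0.014,0],[0,0.014,0],[0,0.014,0]],"twist":[0,0,0,0,0,0,0,0]}' 60
python3 -m handwheel '{"grip":[0,0,0,0,0,0,0,0],"offset":[[0,0.014,0],[0,0.014,0],[0,0.010,0],[0,0.006,0],[0,0,-0.03],[0,-0.02,-0.02],[0,-0.038,0],[0,-0.038,0]],"twist":[0,0,0,0,0,0,0,0]}' 60
python3 -m handwheel '{"grip":[0,0,0,0,0,0,0,0],"offset":[[0,-0.038,0],[0,-0.038,0],[0,-0.038,0],[0,-0.038,0],[0,-0.038,0],[0,-0.038,0],[0,-0.02,0],[0,0,0]],"twist":[0,0,0,0,0,0,0,0]}' 60
python3 -c "
from h import *
print(inv(*arm.observe()['position'][:2]))
im,c=shot('top');import cv2;cv2.imwrite('pics/t3.png',cv2.resize(im[185:325,205:405,::-1],None,fx=3,fy=3))"
```

```text
time_s: 8.72
position: [0.4942, 0.0197, 0.1071]
ee_rot: [3.141, 0.001, 3.076]
force: [-0.0, 1.3, -1.9]
opening: 0.0171
gripper_force: 59.4
time_s: 9.38
position: [0.5013, 0.1319, 0.1072]
ee_rot: [3.141, 0.001, 3.077]
force: [-0.2, -1.2, -1.6]
opening: 0.0171
gripper_force: 59.4
time_s: 10.05
position: [0.4984, 0.0782, 0.1579]
ee_rot: [3.141, 0.003, 3.079]
force: [0.8, -0.6, -1.8]
opening: 0.0173
gripper_force: 59.5
time_s: 10.72
position: [0.4814, -0.1731, 0.1567]
ee_rot: [-3.141, 0.001, 3.073]
force: [0.3, 0.4, -0.6]
opening: 0.0173
gripper_force: 59.5
(np.float64(-0.025558798802221373), np.float64(-0.2168886511068996))
```

View pics/t3.png

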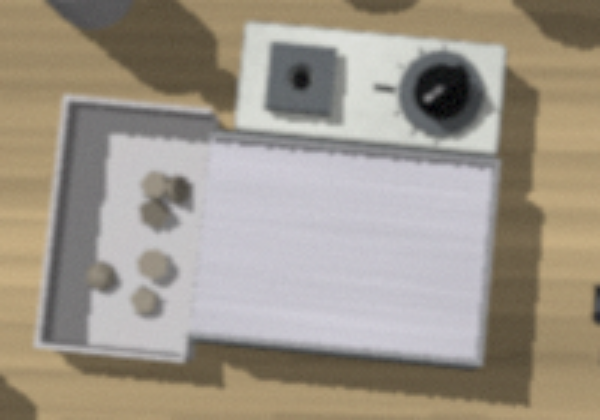

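All six crumbs are in the tray, at (155,185), (180,190), (155,213), (155,265), (100,275) and (147,300), and the platform is clear. The scraper goes back to the mat next.

```bash
python3 -c "
from h import *
go(.604,-.266,.045)"
```

```text
offset mm [-129.   -86.1  111.6] rows@38 6 j6 -1.9
```

```bash

python3 -m handwheel '{"grip":[0,0,0,0,0,0,0,0],"offset":[[-0.026,-0.0172,0],[-0.026,-0.0172,0],[-0.026,-0.0172,0.01],[-0.026,-0.0172,0.02],[-0.025,-0.0172,0.025],[0,0,0.03],[0,0,0.021],[0,0,0.006]],"twist":[0,0,0,0,0,0,0,0]}' 60
python3 -m handwheel '{"grip":[0,0],"offset":[[0,0,0],[0,0,0.003]],"twist":[0,0]}'
python3 -m handwheel '{"grip":[0,0],"offset":[[0,0,0.003],[0,0,0]],"twist":[0,0]}'
```

```text
time_s: 11.43
position: [0.6027, -0.2615, 0.0406]
ee_rot: [3.139, -0.005, 3.077]
force: [-1.5, 1.2, -0.8]
opening: 0.0169
gripper_force: 59.4
time_s: 11.6
position: [0.605, -0.263, 0.0425]
ee_rot: [-3.141, 0.001, 3.077]
force: [1.1, -0.4, -0.3]
opening: 0.0173
gripper_force: 59.4
time_s: 11.77
position: [0.605, -0.2635, 0.0394]
ee_rot: [-3.141, 0.001, 3.076]
force: [-0.5, 0.1, -1.0]
opening: 0.0176
gripper_force: 59.4
```

```bash

python3 -m handwheel '{"grip":[0,0],"offset":[[0,0,0.002],[0,0,0]],"twist":[0,0]}' | sed -n 2,4p
python3 -m handwheel '{"grip":[0,0],"offset":[[0,0,0.0015],[0,0,0]],"twist":[0,0]}'| sed -n 2,4p
```

```text
position: [0.6046, -0.2637, 0.0369]
ee_rot: [-3.141, 0.001, 3.076]
force: [-0.0, -0.3, -0.4]
position: [0.6044, -0.2637, 0.0349]
ee_rot: [-3.141, 0.0, 3.076]
force: [-0.6, 1.0, -0.9]
```

```bash

python3 -m handwheel '{"grip":[0.085,0.085,0.085,0.085,0.085,0.085,0.085,0.085],"offset":[[0,0,0],[0,0,0],[0,0,0],[0,0,-0.03],[0,0,-0.035],[0,0,-0.035],[0,0,-0.035],[0,0,-0.035]],"twist":[0,0,0,0,0,0,0,7]}'
python3 -m handwheel '{"grip":[0.085,0.085,0.085,0.085,0.085,0.085,0.085,0.085],"offset":[[0,0,-0.02],[0,0,0],[0,0,0],[0,0,0],[0,0,0],[0,0,0],[0,0,0],[0,0,0]],"twist":[7,7,7,7,7,7,7,7]}'
python3 -m handwheel '{"grip":[0.085,0.085,0.085,0.085,0.085],"offset":[[0,0,0],[0,0,0],[0,0,0],[0,0,0],[0,0,0]],"twist":[7,7,7,5,0]}'
cat > jars.py <<'E'
from h import *
import sys
im,cal=shot("top",sys.argv[1]); hsv=cv2.cvtColor(im,cv2.COLOR_RGB2HSV)
roi=np.zeros(im.shape[:2],bool); roi[240:350,385:540]=1
for b,s in blobs((hsv[...,1]<45)&(hsv[...,2]>140)&roi,60): print("jar cap",b.round(1),s[4],onplane(cal,*b,.056).round(4))
roi[:]=0; roi[190:290,400:510]=1
for b,s in blobs((hsv[...,1]>75)&(hsv[...,2]>150)&roi&(hsv[...,0]<20),20): print("wood?",b.round(1),s[4],onplane(cal,*b,.06).round(4))
print(arm.observe()["position"].round(4))
E
python3 jars.py t4
```

```text
time_s: 12.77
position: [0.6041, -0.2635, 0.2066]
ee_rot: [-3.142, -0.0, 2.957]
force: [0.2, 0.6, 0.4]
opening: 0.0849
gripper_force: 0.0
time_s: 13.43
position: [0.6043, -0.2636, 0.2248]
ee_rot: [-3.142, -0.0, 1.97]
force: [-0.5, -0.3, 0.4]
opening: 0.0854
gripper_force: 0.0
time_s: 13.85
position: [0.6044, -0.2636, 0.2249]
ee_rot: [3.142, 0.0, 1.518]
force: [0.4, -0.2, -0.7]
opening: 0.0849
gripper_force: 0.0
jar cap [461.1 294.1] 298 [ 0.4707 -0.2767  0.056 ]
jar cap [418.5 304.8] 304 [ 0.4433 -0.1788  0.056 ]
wood? [437.2 241.3] 4176 [ 0.5916 -0.2205  0.06  ]
wood? [455.1 235.9] 185 [ 0.6054 -0.262   0.06  ]
[ 0.6043 -0.2636  0.2248]
```

```bash
python3 -c "
from h import *
go(.470,-.277,.016,1.506)"
```

```text
offset mm [ -19.7 -133.5  208.8] rows@38 7 twist 1.0 alt -179.0 j6 -0.41
```

```bash

python3 -m handwheel '{"grip":[0.085,0.085,0.085,0.085,0.085,0.085,0.085,0.085],"offset":[[-0.005,-0.0335,0.01],[-0.005,-0.0335,0.01],[-0.005,-0.0335,0.01],[-0.005,-0.033,0.01],[0,0,0.038],[0,0,0.038],[0,0,0.034],[0,0,0]],"twist":[1,0,0,0,0,0,0,0]}'
python3 -c "
from h import *
go(.470,-.277,.016,1.506)"
```

```text
time_s: 14.57
position: [0.4668, -0.2736, 0.0699]
ee_rot: [-3.135, -0.004, 1.508]
force: [-1.8, 0.5, -1.5]
opening: 0.0849
gripper_force: 0.0
offset mm [-3.2  3.4 53.9] rows@38 2 twist 0.1 alt -179.9 j6 -0.52
```

```bash

python3 -m handwheel '{"grip":[0.085,0.085,0.085,0.085,0,0,0,0],"offset":[[0,0,0.025],[0,0,0.020],[0,0,0.009],[0,0,0],[0,0,0],[0,0,0],[0,0,0],[0,0,0]],"twist":[0,0,0,0,0,0,0,0]}' 35
python3 -m handwheel '{"grip":[0,0,0,0,0,0,0,0],"offset":[[0,0,0],[0,0,0],[0,0,-0.03],[0,0,-0.038],[0,0,-0.038],[0,0,-0.038],[0,0,0],[0,0,0]],"twist":[0,0,0,0,0,0,0,0]}' 
python3 -c "
from h import *
gos(0,-.062,.160,np.pi/2)"; python3 jars.py t5
```

```text
time_s: 15.23
position: [0.4707, -0.2759, 0.0224]
ee_rot: [3.14, 0.001, 1.505]
force: [-1.9, 2.0, 17.3]
opening: 0.045
gripper_force: 33.2
time_s: 15.9
position: [0.4712, -0.2762, 0.1678]
ee_rot: [3.137, 0.003, 1.505]
force: [-0.8, 0.4, -1.2]
opening: 0.0448
gripper_force: 37.1
offset mm [258.5  28.9   7.8] rows@38 7 twist -0.1 alt 179.9 j6 -0.52
jar cap [476.3 294.7] 108 [ 0.4705 -0.3115  0.056 ]
jar cap [418.5 304.7] 298 [ 0.4434 -0.1789  0.056 ]
wood? [474.6 192.1] 313 [ 0.7099 -0.3073  0.06  ]
wood? [450.3 243.4] 4989 [ 0.5875 -0.2509  0.06  ]
wood? [455.  235.8] 174 [ 0.6056 -0.2618  0.06  ]
[ 0.4702 -0.2756  0.1661]
```

```bash

python3 -m handwheel '{"grip":[0,0,0,0,0,0,0,0],"offset":[[0.032,0.0036,0],[0.032,0.0036,0],[0.032,0.0036,0],[0.032,0.0036,0],[0.032,0.0036,0],[0.032,0.0036,0],[0.033,0.0036,0],[0.033,0.0037,0]],"twist":[0,0,0,0,0,0,0,0]}' 
python3 -m handwheel '{"grip":[0,0,0,0],"offset":[[0,0,0.03],[0,0,0.025],[0,0,0.01],[0,0,0]],"twist":[0,0,0,0]}' 
python3 -c "
from h import *
gos(0,-.062,.093,np.pi/2)"
```

```text
time_s: 16.62
position: [0.5146, -0.0182, 0.1635]
ee_rot: [-3.139, -0.0, 1.505]
force: [0.3, -0.6, -0.5]
opening: 0.045
gripper_force: 37.1
time_s: 16.95
position: [0.5132, -0.0196, 0.0969]
ee_rot: [-3.136, -0.0, 1.505]
force: [-1.5, -0.4, -0.7]
opening: 0.0446
gripper_force: 37.1
offset mm [-0.4  3.7  3.9] rows@38 1 twist -0.1 alt 179.9 j6 -0.03
```

```bash

python3 -m handwheel '{"grip":[0,0],"offset":[[0,0.003,0.002],[0,0,0]],"twist":[0,0]}' | sed -n 2,4p
python3 -m handwheel '{"grip":[0,0],"offset":[[0,0,0.0015],[0,0,0]],"twist":[0,0]}'| sed -n 2,4p
python3 -m handwheel '{"grip":[0,0],"offset":[[0,0,0.0015],[0,0,0]],"twist":[0,0]}'| sed -n 2,4p
```

```text
position: [0.5195, -0.0205, 0.0982]
ee_rot: [3.141, 0.0, 1.504]
force: [0.6, 0.5, -1.2]
position: [0.5192, -0.0204, 0.097]
ee_rot: [3.14, 0.0, 1.505]
force: [-0.0, -0.5, -0.1]
position: [0.5188, -0.0202, 0.0951]
ee_rot: [3.141, 0.0, 1.505]
force: [-1.0, 0.5, -2.0]
```

```bash

python3 -m handwheel '{"grip":[0,0],"offset":[[0,0,0.002],[0,0,0]],"twist":[0,0]}' | sed -n 2,4p
python3 -m handwheel '{"grip":[0.085,0.085,0.085,0.085,0.085,0.085,0.085,0.085],"offset":[[0,0,0],[0,0,0],[0,0,0],[0,0,-0.02],[0,0,-0.035],[0,0,-0.035],[0,0,0],[0,0,0]],"twist":[0,0,0,0,0,0,0,0]}'
python3 jars.py t6
python3 -c "
from h import *
im,c=shot('wrist','w6')
go(.443,-.179,.018,1.506)"
```

```text
position: [0.5186, -0.0201, 0.0927]
ee_rot: [-3.142, 0.0, 1.505]
force: [-1.1, 0.9, -1.0]
time_s: 18.28
position: [0.5199, -0.0201, 0.1847]
ee_rot: [3.138, 0.0, 1.505]
force: [-0.4, -0.4, -1.2]
opening: 0.0851
gripper_force: 0.0
jar cap [506.3 288.4] 311 [ 0.4869 -0.3802  0.056 ]
wood? [471.2 230.2] 4505 [ 0.6196 -0.2992  0.06  ]
wood? [455.2 235.9] 196 [ 0.6054 -0.2621  0.06  ]
[ 0.5189 -0.02    0.1833]
offset mm [-163.6  -64.7  164.4] rows@38 7 twist -0.0 alt 180.0 j6 -0.03
```

```bash

python3 -m handwheel '{"grip":[0.085,0.085,0.085,0.085,0.085,0.085,0.085,0.085],"offset":[[-0.030,-0.0119,0],[-0.033,-0.0132,0],[-0.033,-0.0132,0],[-0.033,-0.0132,0.010],[-0.0333,-0.0132,0.020],[0,0,0.03],[0,0,0.03],[0,0,0]],"twist":[0,0,0,0,0,0,0,0]}'
python3 -c "
from h import *
go(.443,-.179,.018,1.506)"; python3 jars.py t7
```

```text
time_s: 19.05
position: [0.4397, -0.1769, 0.0879]
ee_rot: [-3.134, -0.003, 1.503]
force: [-2.1, 1.4, -0.8]
opening: 0.0848
gripper_force: 0.0
offset mm [-1.9  3.5 69.9] rows@38 2 twist -0.2 alt 179.8 j6 -0.38
jar cap [507.1 286.7] 243 [ 0.4908 -0.382   0.056 ]
jar cap [413.5 303.2] 117 [ 0.4465 -0.1674  0.056 ]
wood? [421.9 191.1] 24 [ 0.7094 -0.1842  0.06  ]
wood? [473.9 192.6] 378 [ 0.7089 -0.3056  0.06  ]
wood? [454.9 238.2] 5014 [ 0.6    -0.2615  0.06  ]
wood? [455.1 235.9] 187 [ 0.6053 -0.262   0.06  ]
[ 0.4408 -0.1768  0.0901]
```

```bash

python3 -m handwheel '{"grip":[0.085,0.085,0.085,0.085,0,0,0,0],"offset":[[-0.001,0,0.03],[0,0,0.028],[0,0,0.011],[0,0,0],[0,0,0],[0,0,0],[0,0,0],[0,0,0]],"twist":[0,0,0,0,0,0,0,0]}' 35
python3 -m handwheel '{"grip":[0,0,0,0,0,0,0,0],"offset":[[0,0,0],[0,0,0],[0,0,-0.03],[0,0,-0.038],[0,0,-0.038],[0,0,-0.038],[0,0,0],[0,0,0]],"twist":[0,0,0,0,0,0,0,0]}' 
python3 -c "
from h import *
gos(0,-.002,.162,np.pi/2)"
```

```text
time_s: 19.77
position: [0.4442, -0.179, 0.0252]
ee_rot: [3.14, 0.001, 1.505]
force: [-1.6, 2.8, 14.5]
opening: 0.0446
gripper_force: 33.4
time_s: 20.43
position: [0.4448, -0.1793, 0.1706]
ee_rot: [3.136, 0.002, 1.505]
force: [-0.8, 1.0, -1.3]
opening: 0.0443
gripper_force: 38.4
offset mm [223.5  61.5   8.6] rows@38 7 twist -0.1 alt 179.9 j6 -0.38
```

```bash

python3 -m handwheel '{"grip":[0,0,0,0,0,0,0,0],"offset":[[0.028,0.0077,0],[0.028,0.0077,0],[0.028,0.0077,0],[0.028,0.0077,0],[0.028,0.0077,0],[0.028,0.0077,0],[0.028,0.0077,0],[0.0275,0.0076,0]],"twist":[0,0,0,0,0,0,0,0]}' 
python3 -m handwheel '{"grip":[0,0,0,0,0],"offset":[[0,0,0.03],[0,0,0.025],[0,0,0.008],[0,0,0],[0,0,0]],"twist":[0,0,0,0,0]}' 
python3 -c "
from h import *
gos(0,-.002,.095,np.pi/2)"
```

```text
time_s: 21.1
position: [0.5187, 0.0418, 0.1667]
ee_rot: [-3.14, 0.0, 1.505]
force: [0.6, 0.2, -1.9]
opening: 0.0443
gripper_force: 38.3
time_s: 21.52
position: [0.5189, 0.04, 0.1046]
ee_rot: [-3.14, 0.0, 1.505]
force: [0.2, 0.1, -1.0]
opening: 0.0443
gripper_force: 38.3
offset mm [-0.2  1.9  9.6] rows@38 1 twist -0.1 alt 179.9 j6 0.08
```

```bash

python3 -m handwheel '{"grip":[0,0,0],"offset":[[0,0.001,0.006],[0,0,0],[0,0,0]],"twist":[0,0,0]}' | sed -n 2,4p
python3 -m handwheel '{"grip":[0,0],"offset":[[0,0,0.002],[0,0,0]],"twist":[0,0]}'| sed -n 2,4p
python3 -m handwheel '{"grip":[0,0],"offset":[[0,0,0.001],[0,0,0]],"twist":[0,0]}'| sed -n 2,4p
```

```text
position: [0.5208, 0.0399, 0.0994]
ee_rot: [3.141, -0.0, 1.505]
force: [-0.0, -0.5, -1.6]
position: [0.5206, 0.0401, 0.097]
ee_rot: [3.141, -0.0, 1.505]
force: [-1.2, -0.1, -1.6]
position: [0.5204, 0.0402, 0.0958]
ee_rot: [3.141, -0.0, 1.505]
force: [-0.0, -0.3, -1.7]
```

```bash

python3 -m handwheel '{"grip":[0.085,0.085,0.085,0.085,0.085,0.085,0.085,0.085],"offset":[[0,0,0.001],[0,0,0],[0,0,0],[0,0,0],[0,0,-0.02],[0,0,-0.035],[0,0,-0.035],[0,0,0]],"twist":[0,0,0,0,0,0,0,0]}'
python3 jars.py t8
python3 -c "
from h import *
go(.489,-.381,.20,1.506)"
```

```text
time_s: 22.77
position: [0.5234, 0.0403, 0.1904]
ee_rot: [3.134, -0.001, 1.505]
force: [1.7, 1.0, 1.7]
opening: 0.0849
gripper_force: 0.0
jar cap [506.4 288.5] 313 [ 0.4868 -0.3803  0.056 ]
wood? [455.7 239.2] 6382 [ 0.5976 -0.2632  0.06  ]
wood? [455.2 236. ] 198 [ 0.6051 -0.2621  0.06  ]
[0.5225 0.0403 0.188 ]
offset mm [-422.5   -5.8  -12. ] rows@38 12 twist -0.0 alt 180.0 j6 0.08
```

```bash

python3 -m handwheel '{"grip":[0.085,0.085,0.085,0.085,0.085,0.085,0.085,0.085],"offset":[[-0.0351,-0.0007,0],[-0.0351,-0.0007,0],[-0.0351,-0.0007,0],[-0.0351,-0.0007,0],[-0.0351,-0.0007,0],[-0.0351,-0.0007,0],[-0.0351,-0.0007,0],[-0.0351,-0.0007,0]],"twist":[0,0,0,0,0,0,0,0]}'
python3 -m handwheel '{"grip":[0.085,0.085,0.085,0.085,0.085,0.085,0.085,0.085],"offset":[[-0.0351,-0.0007,0],[-0.0351,-0.0007,0],[-0.0351,-0.0007,0.01],[-0.0351,-0.0007,0.025],[0,0,0.035],[0,0,0.03],[0,0,0],[0,0,0]],"twist":[0,0,0,0,0,0,0,0]}'
python3 -c "
from h import *
go(.487,-.380,.018,1.506)"
```

```text
time_s: 23.48
position: [0.4955, -0.2412, 0.184]
ee_rot: [-3.141, -0.001, 1.505]
force: [0.9, -0.1, -0.9]
opening: 0.0853
gripper_force: 0.0
time_s: 24.15
position: [0.4832, -0.3774, 0.084]
ee_rot: [-3.138, -0.003, 1.505]
force: [0.6, 0.4, 1.5]
opening: 0.0851
gripper_force: 0.0
offset mm [-2.4  3.9 66. ] rows@38 2 twist -0.1 alt 179.9 j6 -0.65
```

```bash

python3 -m handwheel '{"grip":[0.085,0.085,0.085,0.085,0,0,0,0],"offset":[[-0.001,0.002,0.03],[0,0,0.026],[0,0,0.010],[0,0,0],[0,0,0],[0,0,0],[0,0,0],[0,0,0]],"twist":[0,0,0,0,0,0,0,0]}' 35
python3 -m handwheel '{"grip":[0,0,0,0,0,0,0,0],"offset":[[0,0,0],[0,0,0],[0,0,-0.03],[0,0,-0.038],[0,0,-0.038],[0,0,-0.038],[0,0,0],[0,0,0]],"twist":[0,0,0,0,0,0,0,0]}' 
python3 -c "
from h import *
gos(0,.057,.162,np.pi/2)"
```

```text
time_s: 24.82
position: [0.4873, -0.3801, 0.0215]
ee_rot: [3.14, 0.001, 1.505]
force: [-1.0, 2.0, 10.5]
opening: 0.0445
gripper_force: 34.1
time_s: 25.48
position: [0.4877, -0.3806, 0.1669]
ee_rot: [3.137, 0.003, 1.505]
force: [-0.7, 0.5, -1.2]
opening: 0.0448
gripper_force: 37.8
offset mm [480.6   5.4   4.9] rows@38 13 twist -0.1 alt 179.9 j6 -0.65
```

```bash

python3 -m handwheel '{"grip":[0,0,0,0,0,0,0,0],"offset":[[0.037,0.0004,0],[0.037,0.0004,0],[0.037,0.0004,0],[0.037,0.0004,0],[0.037,0.0004,0],[0.037,0.0004,0],[0.037,0.0004,0],[0.037,0.0004,0]],"twist":[0,0,0,0,0,0,0,0]}' 
python3 -m handwheel '{"grip":[0,0,0,0,0,0,0,0],"offset":[[0.037,0.0004,0],[0.037,0.0004,0],[0.037,0.0004,0],[0.037,0.0004,0],[0.0366,0.0006,0],[0,0,0],[0,0,0.03],[0,0,0.025]],"twist":[0,0,0,0,0,0,0,0]}' 
python3 -m handwheel '{"grip":[0,0,0],"offset":[[0,0,0.008],[0,0,0],[0,0,0]],"twist":[0,0,0]}' 
python3 -c "
from h import *
gos(0,.057,.092,np.pi/2)"
```

```text
time_s: 26.15
position: [0.508, -0.0825, 0.1627]
ee_rot: [-3.14, -0.0, 1.505]
force: [1.3, 0.3, -1.7]
opening: 0.0443
gripper_force: 37.7
time_s: 26.82
position: [0.5233, 0.1006, 0.1077]
ee_rot: [3.14, -0.0, 1.507]
force: [-0.0, 0.2, -3.9]
opening: 0.0445
gripper_force: 37.7
time_s: 27.07
position: [0.523, 0.0994, 0.1005]
ee_rot: [-3.14, 0.0, 1.505]
force: [1.1, -0.4, -0.6]
opening: 0.0442
gripper_force: 37.6
offset mm [-0.8  1.7  8.5] rows@38 1 twist -0.1 alt 179.9 j6 0.2
```

```bash

python3 -m handwheel '{"grip":[0,0,0],"offset":[[0,0.001,0.005],[0,0,0],[0,0,0]],"twist":[0,0,0]}' | sed -n 2,4p
python3 -m handwheel '{"grip":[0,0],"offset":[[0,0,0.002],[0,0,0]],"twist":[0,0]}'| sed -n 2,4p
python3 -m handwheel '{"grip":[0,0],"offset":[[0,0,0.001],[0,0,0]],"twist":[0,0]}'| sed -n 2,4p
python3 -m handwheel '{"grip":[0.085,0.085,0.085,0.085,0.085,0.085,0.085,0.085],"offset":[[0,0,0.0005],[0,0,0],[0,0,0],[0,0,0],[0,0,-0.02],[0,0,-0.035],[0,0,-0.035],[0,0,-0.01]],"twist":[0,0,0,0,0,0,0,0]}'
python3 -c "
from h import *
gos(.128,-.055,.17,np.pi/2)"
```

```text
position: [0.5248, 0.0995, 0.0963]
ee_rot: [3.141, -0.0, 1.505]
force: [0.9, 0.4, -1.1]
position: [0.5245, 0.0996, 0.0938]
ee_rot: [3.141, -0.0, 1.505]
force: [0.3, 0.5, -2.3]
position: [0.5243, 0.0996, 0.0926]
ee_rot: [3.142, -0.0, 1.505]
force: [-0.9, 0.7, -0.7]
time_s: 28.32
position: [0.5263, 0.0999, 0.1966]
ee_rot: [3.136, -0.001, 1.505]
force: [1.1, -0.1, 0.7]
opening: 0.0852
gripper_force: 0.0
offset mm [-113.3  126.5   26.6] rows@38 5 twist -0.1 alt 179.9 j6 0.2
```

```bash

python3 -m handwheel '{"grip":[0.085,0.085,0.085,0.085,0.085,0.085,0.085,0.085],"offset":[[-0.027,0.018,-0.008],[-0.027,0.018,-0.008],[-0.027,0.018,-0.008],[-0.027,0.018,-0.008],[-0.027,0.018,-0.008],[-0.027,0.018,-0.008],[-0.026,0.018,-0.004],[0,0,0]],"twist":[0,0,0,0,0,0,0,0]}'
python3 -m handwheel '{"grip":[0.085,0.085],"offset":[[0,0,0],[0,0,0]],"twist":[0,0]}'
python3 -c "
from h import *
im,c=shot('wrist','w9')
print(pix(c,[[*sh(.128,-.055),.104],[*sh(.128,.055),.076],[*sh(0,-.062),.126]]))"
```

```text
time_s: 28.98
position: [0.6407, -0.1011, 0.2449]
ee_rot: [3.138, 0.002, 1.503]
force: [-2.6, -0.1, -0.4]
opening: 0.085
gripper_force: 0.0
time_s: 29.15
position: [0.6372, -0.0961, 0.2436]
ee_rot: [-3.141, -0.0, 1.505]
force: [-0.1, -0.1, -0.1]
opening: 0.0851
gripper_force: 0.0
[[324.27791657 110.41429609]
 [324.02006438 -58.80783147]
 [116.70808632 125.21890454]]
```

View pics/w9.png

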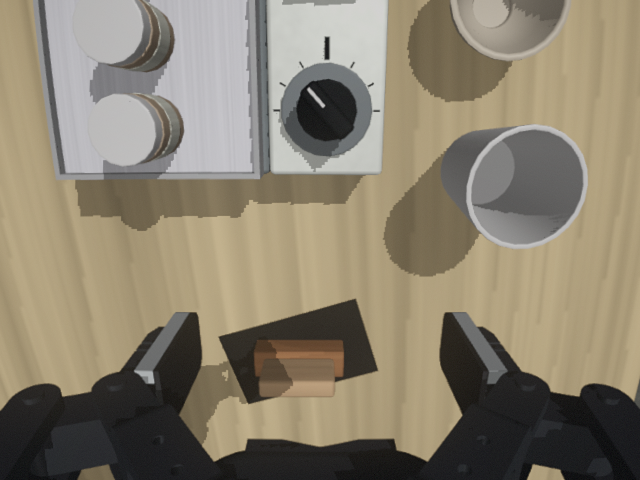

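The knob is at (326,110) as predicted. Its pointer runs to (308,88), which makes it about 0.885 rad, 39° short of the long mark at (326,47).

```bash

python3 -m handwheel '{"grip":[0.05,0.05,0.05,0.05,0.05,0.05,0.05],"offset":[[0,0,0],[0,0,0],[0,0,0],[0,0,0],[0,0,0],[0,0,0],[0,0,0]],"twist":[-7,-7,-7,-7,-7,-4.3,0]}'
python3 -c "
from h import *
s=sh(.129,-.055);print(s);go(*s,.081,1.506)"
```

```text
time_s: 29.78
position: [0.6372, -0.095, 0.2441]
ee_rot: [-3.141, -0.0, 2.196]
force: [0.4, -0.2, -0.0]
opening: 0.0497
gripper_force: 0.0
(np.float64(0.6460930355376169), np.float64(-0.021487845768604796))
offset mm [ 54.4  50.2 163.1] rows@38 5 twist 39.6 alt -140.4 j6 -0.82
```

```bash

python3 -m handwheel '{"grip":[0.05,0.05,0.05,0.05,0.05,0.05,0.05,0.05],"offset":[[0.018,0.0167,0],[0.018,0.0167,0.02],[0.0184,0.0168,0.03],[0,0,0.035],[0,0,0.035],[0,0,0.02],[0,0,0],[0,0,0]],"twist":[0,0,0,0,0,0,0,0]}'
python3 -c "
from h import *
s=sh(.129,-.055);go(*s,.080)"
```

```text
time_s: 30.45
position: [0.6462, -0.0222, 0.1037]
ee_rot: [-3.14, -0.001, 2.19]
force: [0.6, -0.1, 0.9]
opening: 0.0501
gripper_force: 0.0
offset mm [ 0.6  0.3 23.7] rows@38 1 j6 -0.7
```

```bash

python3 -m handwheel '{"grip":[0.05,0.05,0.05,0,0,0,0,0],"offset":[[0,0,0.015],[0,0,0.0085],[0,0,0],[0,0,0],[0,0,0],[0,0,0],[0,0,0],[0,0,0]],"twist":[0,0,0,0,0,0,0,0]}' 40
python3 -m handwheel '{"grip":[0,0,0,0,0,0,0,0],"offset":[[0,0,0],[0,0,0],[0,0,0],[0,0,0],[0,0,0],[0,0,0],[0,0,0],[0,0,0]],"twist":[5,6,6,6,6,6,4.3,0]}'
python3 -m handwheel '{"grip":[0,0],"offset":[[0,0,0],[0,0,0]],"twist":[0,0]}'
```

```text
time_s: 31.12
position: [0.6475, -0.0229, 0.0818]
ee_rot: [3.141, 0.001, 2.191]
force: [-1.0, -0.2, 6.9]
opening: 0.0132
gripper_force: 41.4
time_s: 31.78
position: [0.6464, -0.0232, 0.0818]
ee_rot: [-3.141, 0.001, 1.5]
force: [-8.1, -3.4, 12.0]
opening: 0.0132
gripper_force: 42.2
time_s: 31.95
position: [0.6464, -0.0232, 0.0817]
ee_rot: [-3.141, 0.0, 1.505]
force: [-7.3, -3.2, 12.1]
opening: 0.013
gripper_force: 42.2
```

```bash

python3 -m handwheel '{"grip":[0.05,0.05,0.05,0.05,0.05,0.05,0.05,0.05],"offset":[[0,0,0],[0,0,0],[0,0,-0.02],[0,0,-0.035],[0,0,-0.035],[-0.02,0,-0.03],[-0.035,0,-0.01],[-0.02,0,0]],"twist":[0,0,0,0,0,0,0,0]}' 
python3 -m handwheel '{"grip":[0.085,0.085],"offset":[[0,0,0],[0,0,0]],"twist":[0,0]}'
python3 -c "
from h import *
im,c=shot('wrist');cv2.imwrite('pics/w10.png',im[0:260,0:420,::-1])
im,c=shot('scene','s10');cv2.imwrite('pics/s10c.png',im[:,:,::-1])
im,c=shot('top','t10');cv2.imwrite('pics/t10c.png',cv2.resize(im[185:345,90:390,::-1],None,fx=2.5,fy=2.5))
go(.504,.435,.20)"
```

```text
time_s: 32.62
position: [0.6439, -0.0998, 0.2148]
ee_rot: [3.135, 0.001, 1.506]
force: [0.6, 1.1, -0.1]
opening: 0.0501
gripper_force: 0.0
time_s: 32.78
position: [0.6421, -0.0986, 0.211]
ee_rot: [3.141, -0.0, 1.503]
force: [-0.8, 0.5, 0.6]
opening: 0.0722
gripper_force: 0.0
offset mm [ 521.7 -172.3   10.3] rows@38 15 j6 -0.13
```

View pics/w10.png

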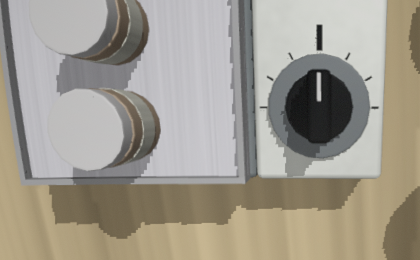

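View pics/t10c.png

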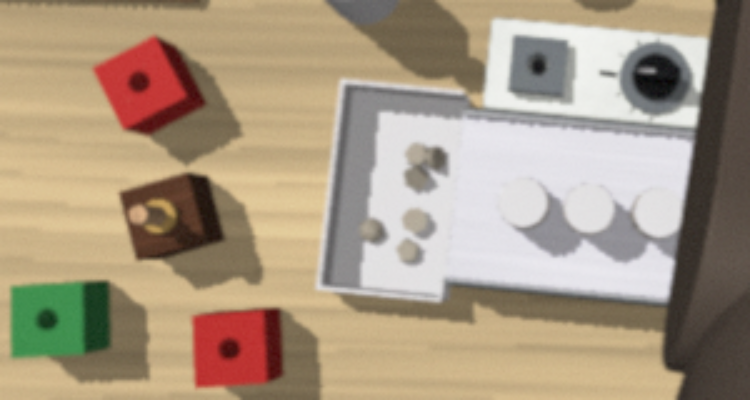

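The pointer sits on the long mark at (319,38), the jars stand in a row at (525,203), (590,208) and (658,213), and all six crumbs are in the tray. Next is the needle tool in the brown stand, seen at (140,214).

```bash

python3 -m handwheel '{"grip":[0.085,0.085,0.085,0.085,0.085,0.085,0.085,0.085],"offset":[[0.037,-0.0138,-0.004],[0.037,-0.0138,-0.004],[0.037,-0.0138,-0.004],[0.037,-0.0138,-0.004],[0.037,-0.0138,-0.004],[0.037,-0.0138,-0.004],[0.037,-0.0138,-0.004],[0.037,-0.0138,-0.004]],"twist":[0,0,0,0,0,0,0,0]}' 
python3 -m handwheel '{"grip":[0.06,0.06,0.06,0.06,0.06,0.06,0.06],"offset":[[0.037,-0.0138,-0.004],[0.037,-0.0138,-0.004],[0.037,-0.0138,0],[0.038,-0.0138,0],[0,0,0],[0,0,0],[0,0,0]],"twist":[0,0,0,0,0,0,0]}' 
python3 -c "
from h import *
im,c=shot('wrist','w11')
print(pix(c,[[.503,.435,.124],[.5058,.4354,.072]]));np.savez('c11.npz',**{k:np.array(v) for k,v in c.items()})"
```

```text
time_s: 33.6
position: [0.5499, 0.2076, 0.2426]
ee_rot: [-3.141, 0.0, 1.506]
force: [0.6, 0.1, -0.4]
opening: 0.0853
gripper_force: 0.0
time_s: 34.18
position: [0.5052, 0.3577, 0.2502]
ee_rot: [-3.141, 0.001, 1.507]
force: [0.1, -0.3, 0.7]
opening: 0.06
gripper_force: 0.0
[[308.06771995 107.06833894]
 [313.80276467 106.51280493]]
```

View pics/w11.png

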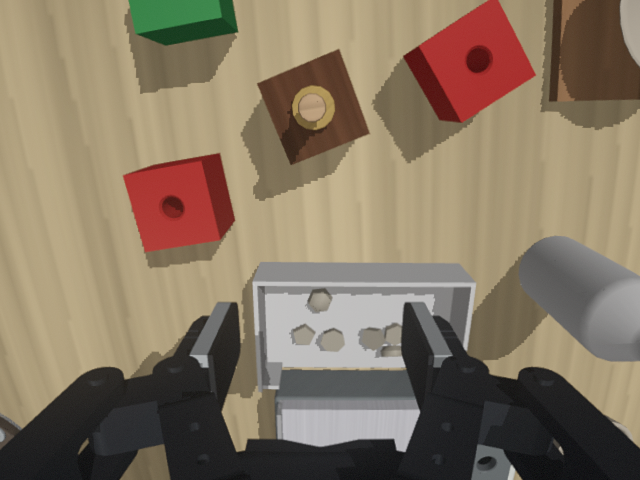

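The needle tool stands in the brown stand: handle top at (312,107), collar (313,108), and stand-top corners (258,83), (339,50), (369,132) and (291,164). The button block's hole shows at (487,462).

```bash
python3 -c "
from h import *
c=np.load('c11.npz')
for n,u,v,z in [('top',312,107,.124),('collar',313.5,108,.072),('hole',487,462,.076)]: print(n,onplane(c,u,v,z).round(4))
print(np.mean([onplane(c,u,v,.064) for u,v in[(258,83),(339,50),(369,132),(291,164)]],0).round(4))
print('sh button',sh(.128,.055)); t=arm.calibration('top'); print(onplane(t,305.2,211,.0755))
go(.504,.4355,.10)"
```

```text
top [0.5054 0.4349 0.124 ]
collar [0.5055 0.4344 0.072 ]
hole [0.6557 0.0908 0.076 ]
[0.5059 0.4343 0.064 ]
sh button (np.float64(0.6521742128666261), np.float64(0.08834848375079032))
[0.65270461 0.08910339 0.0755    ]
offset mm [ 78.2  -6.8 150.3] rows@38 5 j6 0.63
```

```bash
python3 -m handwheel '{"grip":[0.06,0.06,0.06,0.06,0.06,0.06,0.06,0.06],"offset":[[0.025,-0.0016,0],[0.026,-0.0016,0],[0.026,-0.0016,0.01],[0,0,0.035],[0,0,0.035],[0,0,0.030],[0,0,0],[0,0,0]],"twist":[0,0,0,0,0,0,0,0]}' 
python3 -c "
from h import *
go(.5055,.4345,.079,1.506)"
```

```text
time_s: 34.9
position: [0.5061, 0.4328, 0.1398]
ee_rot: [-3.139, 0.002, 1.504]
force: [-0.4, 0.3, 0.4]
opening: 0.0605
gripper_force: 0.0
offset mm [ 1.6 -0.7 60.8] rows@38 2 twist -0.1 alt 179.9 j6 0.73
```

```bash
python3 -m handwheel '{"grip":[0.06,0.06,0.06,0.06,0.06],"offset":[[0.001,0,0.03],[0,0,0.02],[0,0,0.01],[0,0,0],[0,0,0]],"twist":[0,0,0,0,0]}' 
python3 -m handwheel '{"grip":[0,0,0,0,0,0,0,0],"offset":[[0,0,0],[0,0,0],[0,0,0],[0,0,0],[0,0,0],[0,0,0],[0,0,0],[0,0,0]],"twist":[0,0,0,0,0,0,0,0]}' 70
python3 -m handwheel '{"grip":[0,0,0],"offset":[[0,0,0],[0,0,0],[0,0,0]],"twist":[0,0,0]}' 
```

```text
time_s: 35.32
position: [0.5072, 0.4356, 0.0823]
ee_rot: [3.141, -0.001, 1.505]
force: [0.9, -0.9, 0.5]
opening: 0.0598
gripper_force: 0.0
time_s: 35.98
position: [0.5068, 0.4358, 0.0819]
ee_rot: [3.14, -0.001, 1.505]
force: [-1.7, -1.1, 9.9]
opening: 0.0164
gripper_force: 68.0
time_s: 36.23
position: [0.5068, 0.4358, 0.0819]
ee_rot: [3.14, -0.001, 1.505]
force: [-1.9, -2.1, 9.7]
opening: 0.0165
gripper_force: 68.0
```

```bash
python3 -m handwheel '{"grip":[0,0,0,0,0,0,0,0],"offset":[[0,0,-0.010],[0,0,-0.02],[0,0,-0.03],[0,0,-0.035],[0,0,-0.035],[0,0,-0.015],[0,0,0],[0,0,0]],"twist":[0,0,0,0,0,0,0,0]}' 70
python3 -c "
from h import *
go(.6525,.089,.20,1.506)
im,c=shot('scene','s11')
im,c=shot('wrist','w12')
"
```

```text
time_s: 36.9
position: [0.5066, 0.4357, 0.2272]
ee_rot: [3.14, -0.002, 1.505]
force: [-0.3, 0.6, -0.5]
opening: 0.0163
gripper_force: 68.2
offset mm [-336.4  168.3   27.2] rows@38 10 twist -0.0 alt 180.0 j6 0.73
```

View pics/w12.png

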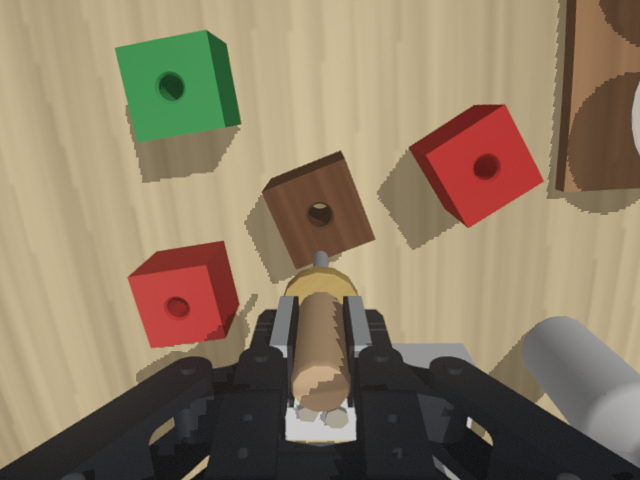

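The needle tool is held between the pads with its tip at (321,255), above the empty stand hole at (320,214).

```bash
python3 -c "
from h import *
c=arm.calibration('wrist'); p=arm.observe()['position']
for tz in (.069,.073,.077): print(tz,pix(c,[[p[0],p[1],p[2]-tz],[p[0],p[1],p[2]-tz+.059],[p[0],p[1],p[2]-tz+.115]]).round(1).tolist())
print('hole',onplane(c,319.5,214,.064).round(4), p.round(4))
"
```

```text
0.069 [[319.6, 256.1], [319.3, 305.6], [318.7, 395.9]]
0.073 [[319.6, 253.6], [319.3, 301.2], [318.8, 386.9]]
0.077 [[319.6, 251.2], [319.3, 297.0], [318.9, 378.4]]
hole [0.5055 0.4353 0.064 ] [0.5058 0.435  0.2249]
```

```bash
python3 -m handwheel '{"grip":[0,0,0,0,0,0,0,0],"offset":[[-0.0336,0.0169,0],[-0.0336,0.0169,0],[-0.0336,0.0169,0],[-0.0336,0.0169,0],[-0.0336,0.0169,0],[-0.0336,0.0169,0],[-0.0336,0.0169,0],[-0.0336,0.0169,0]],"twist":[0,0,0,0,0,0,0,0]}' 70
python3 -m handwheel '{"grip":[0,0,0,0,0,0],"offset":[[-0.0336,0.0169,0],[-0.0336,0.0169,0],[0,0,0.03],[0,0,0.02],[0,0,0],[0,0,0]],"twist":[0,0,0,0,0,0]}' 70
python3 -c "
from h import *
go(.653,.0893,.163,1.506)
im,c=shot('wrist'); p=arm.observe()['position']
cv2.imwrite('pics/w13.png',cv2.resize(im[150:330,200:440,::-1],None,fx=3,fy=3))
np.savez('c13.npz',**{k:np.array(v) for k,v in c.items()})
print(p,pix(c,[[p[0],p[1],p[2]-.073],[.653,.0893,.076]]))
"
```

```text
time_s: 37.67
position: [0.6232, 0.1564, 0.2241]
ee_rot: [-3.139, 0.001, 1.505]
force: [1.1, 0.6, -0.4]
opening: 0.0165
gripper_force: 68.3
time_s: 38.17
position: [0.6515, 0.0889, 0.1738]
ee_rot: [-3.137, 0.001, 1.505]
force: [0.1, -0.0, -0.3]
opening: 0.0164
gripper_force: 68.3
offset mm [ 0.5  1.4 10.8] rows@38 1 twist -0.1 alt 179.9 j6 0.16
[0.65252923 0.08927234 0.17529823] [[321.76184047 253.73413837]
 [322.54836599 239.09770121]]
```

View pics/w13.png

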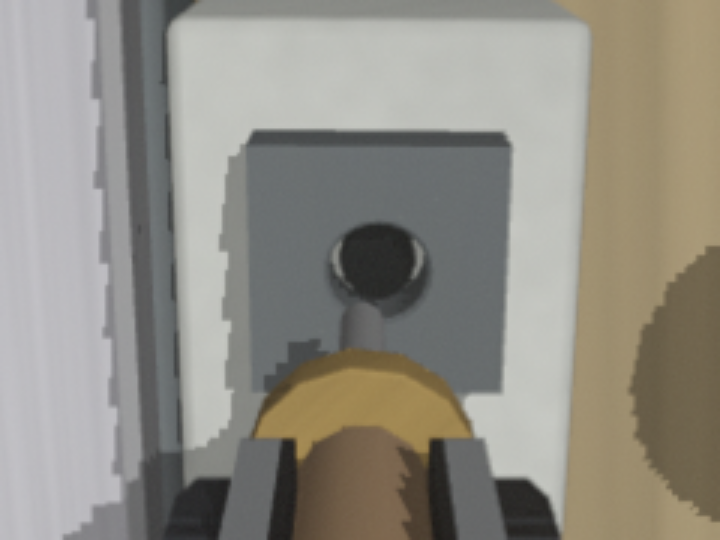

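The view shows the button hole at about full-image pixel (326,238) and the tool tip at (321,253), so I shift about 3.5 mm along tool y before going down.

```bash
python3 -m handwheel '{"grip":[0,0,0,0,0,0],"offset":[[0.0005,0.0034,0],[0,0,0.010],[0,0,0.010],[0,0,0.006],[0,0,0],[0,0,0]],"twist":[0,0,0,0,0,0]}' 80
python3 -m handwheel '{"grip":[0,0],"offset":[[0,0,0.004],[0,0,0]],"twist":[0,0]}' | sed -n 2,4p
python3 -m handwheel '{"grip":[0,0],"offset":[[0,0,0.003],[0,0,0]],"twist":[0,0]}' | sed -n 2,4p
```

```text
time_s: 38.72
position: [0.6559, 0.0894, 0.149]
ee_rot: [-3.14, 0.0, 1.505]
force: [0.2, -1.2, -0.4]
opening: 0.0164
gripper_force: 78.0
position: [0.6562, 0.0893, 0.1453]
ee_rot: [-3.141, 0.0, 1.505]
force: [0.2, 0.3, -1.3]
position: [0.6562, 0.0893, 0.1423]
ee_rot: [-3.141, 0.0, 1.505]
force: [-0.2, -0.5, -1.2]
```

```bash

python3 -m handwheel '{"grip":[0,0],"offset":[[0,0,0.003],[0,0,0]],"twist":[0,0]}' | sed -n 2,4p
python3 -m handwheel '{"grip":[0,0],"offset":[[0,0,0.002],[0,0,0]],"twist":[0,0]}' | sed -n 2,4p
python3 -m handwheel '{"grip":[0,0,0],"offset":[[0,0,0.002],[0,0,0],[0,0,0]],"twist":[0,0,0]}' | sed -n 2,4p
```

```text
position: [0.6565, 0.0893, 0.1394]
ee_rot: [3.141, 0.0, 1.505]
force: [0.8, 0.8, 2.1]
position: [0.6565, 0.0893, 0.1376]
ee_rot: [3.141, -0.0, 1.505]
force: [0.7, 0.6, 4.0]
position: [0.6568, 0.0894, 0.1366]
ee_rot: [3.14, -0.0, 1.505]
force: [-2.7, 0.5, 12.5]
```

```bash

python3 -m handwheel '{"grip":[0,0,0,0,0,0,0,0],"offset":[[0,0,0],[0,0,-0.005],[0,0,-0.010],[0,0,-0.02],[0,0,-0.025],[0,0,-0.030],[0,0,0],[0,0,0]],"twist":[0,0,0,0,0,0,0,0]}'
python3 -c "
from h import *
go(.5055,.435,.20,1.506)
im,c=shot('wrist'); p=arm.observe()['position']
cv2.imwrite('pics/w14.png',cv2.resize(im[150:420,160:480,::-1],None,fx=2,fy=2))
print(pix(c,[[p[0],p[1],p[2]-.073]]))"
```

```text
time_s: 40.3
position: [0.6573, 0.0894, 0.2279]
ee_rot: [3.138, -0.001, 1.505]
force: [-0.3, 0.2, -1.3]
opening: 0.0159
gripper_force: 78.1
offset mm [ 334.9 -174.1   27.9] rows@38 10 twist -0.0 alt 180.0 j6 0.16
[[317.40376717 253.08640113]]
```

```bash
python3 -m handwheel '{"grip":[0,0,0,0,0,0,0,0],"offset":[[0.0335,-0.0174,0],[0.0335,-0.0174,0],[0.0335,-0.0174,0],[0.0335,-0.0174,0],[0.0335,-0.0174,0],[0.0335,-0.0174,0],[0.0335,-0.0174,0],[0.0335,-0.0174,0]],"twist":[0,0,0,0,0,0,0,0]}'
python3 -m handwheel '{"grip":[0,0,0,0,0,0,0],"offset":[[0.0335,-0.0174,0],[0.0335,-0.0174,0],[0,0,0.03],[0,0,0.03],[0,0,0],[0,0,0],[0,0,0]],"twist":[0,0,0,0,0,0,0]}'
python3 -c "
from h import *
go(.5055,.435,.082,1.506)
im,c=shot('wrist'); p=arm.observe()['position']
cv2.imwrite('pics/w15.png',cv2.resize(im[150:330,200:440,::-1],None,fx=3,fy=3))
print(p,pix(c,[[p[0],p[1],p[2]-.073],[.5055,.435,.064]]))"
```

```text
time_s: 41.02
position: [0.5333, 0.367, 0.2243]
ee_rot: [-3.14, 0.001, 1.505]
force: [0.9, 1.2, -0.7]
opening: 0.0163
gripper_force: 78.1
time_s: 41.6
position: [0.5051, 0.4348, 0.1663]
ee_rot: [-3.141, 0.0, 1.505]
force: [-0.6, -0.2, -0.6]
opening: 0.0161
gripper_force: 78.2
offset mm [ 0.2  0.4 84.3] rows@38 3 twist -0.1 alt 179.9 j6 0.73
[0.50555648 0.43504863 0.16697508] [[320.33647216 253.64694995]
 [320.21947488 237.45994636]]
```

View pics/w15.png

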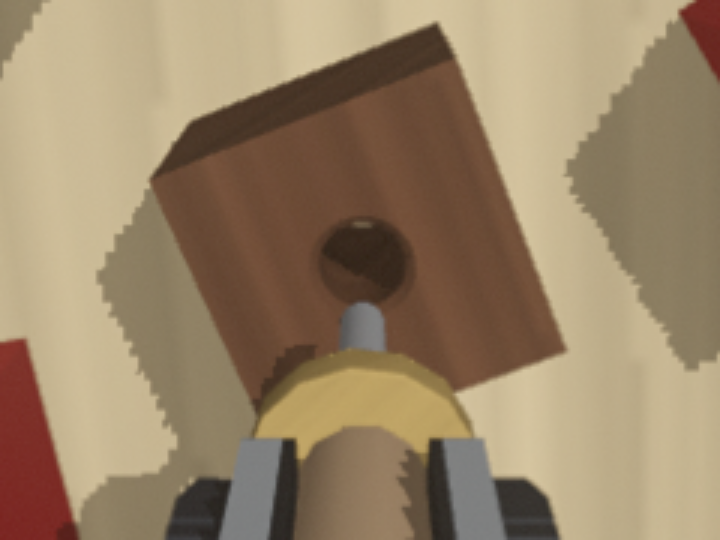

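The stand hole is at (322,237) and the tip at (321,253), so it is aligned to within 1 mm. I lower it in.

```bash
python3 -m handwheel '{"grip":[0,0,0,0,0,0,0,0],"offset":[[0,0.001,0.01],[0,0,0.015],[0,0,0.02],[0,0,0.02],[0,0,0.012],[0,0,0.004],[0,0,0],[0,0,0]],"twist":[0,0,0,0,0,0,0,0]}' 70
python3 -m handwheel '{"grip":[0,0],"offset":[[0,0,0.002],[0,0,0]],"twist":[0,0]}' | sed -n 2,4p
python3 -m handwheel '{"grip":[0,0],"offset":[[0,0,0.001],[0,0,0]],"twist":[0,0]}' | sed -n 2,4p
```

```text
time_s: 42.32
position: [0.5062, 0.4352, 0.0854]
ee_rot: [3.141, -0.001, 1.505]
force: [-0.0, 0.5, -0.5]
opening: 0.0161
gripper_force: 78.2
position: [0.5061, 0.4353, 0.0835]
ee_rot: [3.141, -0.001, 1.505]
force: [-0.6, 0.3, -1.3]
position: [0.5058, 0.4351, 0.082]
ee_rot: [3.141, -0.0, 1.505]
force: [-0.3, -0.2, -0.8]
```

Now I release, lift and move clear, then check everything.

```bash
python3 -m handwheel '{"grip":[0.06,0.06,0.06,0.06,0.06,0.06,0.06,0.06],"offset":[[0,0,0],[0,0,0],[0,0,0],[0,0,0],[0,0,-0.02],[0,0,-0.03],[0,0,-0.035],[0,0,-0.035]],"twist":[0,0,0,0,0,0,0,0]}' 
python3 -m handwheel '{"grip":[0.06,0.06,0.06,0.06,0.06,0.06,0.06,0.06],"offset":[[0,0,-0.03],[0.02,-0.03,0],[0.02,-0.03,0],[0.02,-0.03,0],[0.02,-0.03,0],[0.02,-0.03,0],[0.02,-0.03,0],[0,0,0]],"twist":[0,0,0,0,0,0,0,0]}' 
python3 -c "
from h import *
im,c=shot('top','t16')
a=cv2.resize(im[190:330,120:520,::-1],None,fx=2,fy=2,interpolation=cv2.INTER_CUBIC)
im,c2=shot('scene','s16'); b=cv2.resize(im[130:370,220:480,::-1],(325,300),interpolation=cv2.INTER_CUBIC)
o=np.zeros((585,800,3),np.uint8);o[:280]=a;o[285:585,:325]=b;cv2.imwrite('pics/fin.png',o)
h=cv2.cvtColor(cv2.imread('pics/t16.png'),cv2.COLOR_BGR2HSV)"
```

```text
time_s: 43.32
position: [0.5053, 0.4346, 0.2025]
ee_rot: [-3.141, 0.001, 1.505]
force: [0.3, 1.0, -0.6]
opening: 0.06
gripper_force: 0.0
time_s: 43.98
position: [0.329, 0.5698, 0.2317]
ee_rot: [-3.14, -0.001, 1.509]
force: [-0.9, -0.9, -0.5]
opening: 0.0603
gripper_force: 0.0
```

View pics/fin.png

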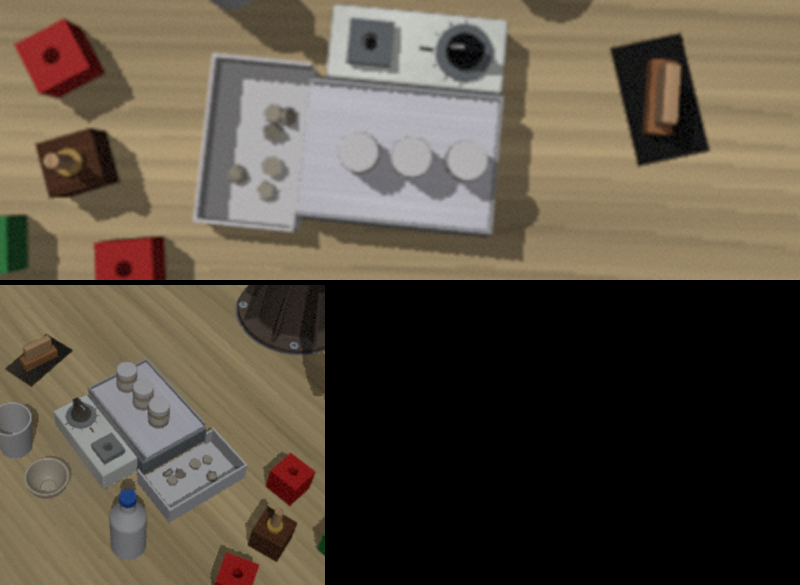

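The final views show the jars upright on the platform and the pointer on the mark. Six crumbs are in the tray, the scraper stands on its mat, and the needle tool is seated in its brown stand. The bottle, tub and bowl have not moved.

```bash
python3 -m handwheel '{"grip":[0.06,0.06,0.06],"offset":[[0,0,0],[0,0,0],[0,0,0]],"twist":[0,0,0]}' | head -1; python3 -c "
from bench import arm
print(arm.sign_off())"
```

```text
time_s: 44.33
the job is handed in; nothing more can be done
None
```

I handed the job in at 44 s with all steps done: crumbs swept into the tray, three jars on the platform, knob on its mark, start button pressed, scraper and needle tool back in place. The hand-in call returned no verdict.

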